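# Put the stain tools back in their tray and start the wash

## Robot

A 7-joint arm with a two-finger parallel gripper is mounted at the origin on the work surface. World frame = base frame: x ahead of the robot, y to its left, z up, the work surface at z = 0. Lengths are in m, angles in rad, forces in N, time in s.
With the tool pointing down it reaches from about 0.425 to 0.925 m from the base axis. Payload 6.8 kg.
Tool frame: the origin (TCP) lies midway between the tips of the shut fingers; the grasp point (between the pads) lies 19 mm behind it; y points along the fingers, z is the direction in which the jaws open and shut, and the axes are right-handed (so a half turn about y gives the same grasp; the last joint's range is limited). The gripper opens to 85 mm and grips with 20 to 120 N. Pads are 22 mm wide; open, the fingers measure 114 mm over their backs; the gripper's body (76 mm by 85 mm) begins 54 mm behind the grasp point. The pads swing forward as they close: fully open they stand 13 mm farther back than shut.
Start: joints at [-1.358, 0.477, 0.022, 1.555, -0.011, 1.109, -0.083], TCP at [0.213, 0.641, 0.197] pointing down, gripper open.
Joint ranges: [-2.96, 2.96], [-0.34, 2.1], [-1.41, 1.46], [0.24, 2.44], [-1.37, 4.51], [0.17, 1.92], [-2.96, 2.96]. Speed limits (rad/s): [2.39, 2.39, 3.14, 3.14, 3.14, 3.14, 3.14].

## Interface

Orientations are given as a unit quaternion [w, x, y, z].
In Python, from station import bot gives the robot as it stands. The module is installed in compiled form; this text tells all that it offers.
- The arm moves only by the shell command python3 -m crank 'ROWS' [FORCE]. ROWS is JSON, a list of rows, each an object with "linear": the shift along the tool's x, y, z in m, a list of three; "dr": the turn, a rotation vector about the tool's x, y, z in degrees, a list of three; "hand": the gripper command: -1 is shut, 1 is fully open, values between are in proportion. A call has 1 to 10 rows; each row is the pose to reach, as a shift and turn from the pose commanded when the call began, along the tool's axes at that moment; what a row does not reach only later rows make up. A row lasts 1/12 s, in which the tool goes at most 41.7 mm and 7.16 degrees, less where a joint would pass 70% of its speed; a pose out of reach is approached as far as the arm can. A call with a gripper value outside its range is refused whole. The fingers move at their own pace and stop on an object; FORCE is the grip in N (left out, the last holds). Time passes only in rows, so rows that repeat a pose let the fingers close. It gives the time, the measured TCP pose, the force and the opening at its end, in the units of the state.
- bot.get_obs(): the state, without advancing time (a new reading comes with each control period).
- bot.read_camera(name): name is "scene" or "top"; returns the picture (400x640x3 uint8, blue, green, red); there is no depth.
- bot.camera_params(name): a dict with "K" (3x3 intrinsics, pixels), "k1" (the pictures are not rectified: a ray, as slopes to the right and down, at radius r is drawn at 1 + k1 r^2 times it, then the intrinsics apply), "R" (3x3) and "t" (3): a world point X has camera coordinates R X + t. Camera axes: x right, y down, z forward; pixel columns grow to the right and rows downward; lengths in m; the calibration is good to about 2 mm. A picture is of the moment at which its call begins. camera_params takes no time and is no camera call.
- bot.hand_in(): hands the job in, once; it reports no verdict.
Trained networks look in the newest picture that a camera, given by its name, has taken for a name from the list of things; names that differ only in an ending like _2 or _b are one class to them, and where a whole thing is asked for, a point or a joint stands for the part that bears it (a point fixed in the world has none). Each returns a list of dicts, best first, with "score" (0 to 1); they miss things now and then, are a little off and sometimes report something else, mostly with a low value. They report only what shows in the picture. A call takes as long as a camera call. They do not tell look-alikes from the thing itself.
- bot.search_frame(camera, target): "extent" ([left, top, right, bottom] in pixels, round what is visible of it).
- bot.cut_out(camera, target): "pixels" (400x640 bool, what is visible of it) and "extent" ([left, top, right, bottom] in pixels, round what is visible of it).
- bot.place_of(camera, target): "xy" ([column, row] in pixels: a listed point, or the origin of a listed thing).
The state is a dict: "t": time; "q": joint angles; "joint_vel": joint speeds; "joint_torque": joint torques, N m; "eef_pos": TCP position; "tool_rot": TCP orientation; "contact_force": force on the tool from outside, world axes, zero at the start; "torque": the same for the moment, N m; "gripper_width": opening from 0.0 (shut) to 1.0 (fully open).
Only numpy, scipy, OpenCV 4.12 (cv2) and the standard library are available. Lean on these libraries where they do the work, as an engineer would, in place of code of your own. Each camera call takes 0.05 s, during which the arm holds its last target. There are 200 camera calls.

## Task

The stains are scrubbed and the load is in. Lay every tool that is out on the ledge flat in the tray, each in the compartment cut to its shape with its head in the wide end, so that the spin cannot shake it off the ledge; then start the wash: press the power, programme, water level and start keys on the washer's panel in that order, each fully down and let right up before the next. Do not press the delay key, leave the tumbler where it stands, and finish with every tool lying in its compartment.

Things in the scene. Friction and masses are not known exactly. Their poses are not given: they have to be found in the camera images.
- brush: green stain brush lying bristles down, 170 mm long. Head 50 long x 50 wide x 26 high with bristles; handle 22 wide, from 12 to 26 above the ledge, with a heel at the tail so it lies level; tail end 84 mm behind the origin. Origin: on the underside plane, below where the handle is best gripped; x points to the head, which ends 86 mm ahead of it; z up. About 90 g. May be absent.
- scraper: lint scraper, 156 mm long: flat steel blade 45 long x 64 wide x 4 thick, black plastic handle 24 wide x 16 high lying on the ledge; tail end 70 mm behind the origin. Origin: on the underside plane, below where the handle is best gripped; x points to the head, which ends 86 mm ahead of it; z up. About 100 g. May be absent.
- scoop: stainless measuring scoop, 162 mm long, mouth up: round cup 54 in diameter x 28 high, flat handle 18 wide x 12 high lying on the ledge; tail end 76 mm behind the origin. Origin: on the underside plane, below where the handle is best gripped; x points to the head, which ends 86 mm ahead of it; z up. About 70 g. May be absent.
- paddle: bamboo paddle, 172 mm long: flat blade 56 long x 34 wide x 10 thick, handle 18 wide x 14 high lying on the ledge; tail end 86 mm behind the origin. Origin: on the underside plane, below where the handle is best gripped; x points to the head, which ends 86 mm ahead of it; z up. About 60 g. May be absent.
- spanner: flat dark-steel spanner for the washer's feet, 146 mm long, 9 thick all over: open forked head 46 long x 42 wide, shank 20 wide; tail end 60 mm behind the origin. Origin: on the underside plane, below where the handle is best gripped; x points to the head, which ends 86 mm ahead of it; z up. About 150 g. May be absent.
- tray: fixed white tray, 300 (x) x 192 (y) mm, origin under its centre, x away from the robot, y towards the washer (turned up to 0.12 rad), z up. Floor 4 thick; walls and lands 16 high. Five compartments side by side, each running along y: wide head pocket at one end, narrow tail slot at the other, 5 mm clear of the tool on each side, 6 at each end; heads alternately to +y and -y. A 60 mm trough across the middle, down to the floor, leaves the fingers room
- slot_scoop (a point): point on the tray's floor where the origin of the scoop belongs (compartment 1 of 5 from the robot), -112 mm along the tray's x from its centre, in the trough; axes as the tray's. The scoop's head (its x axis) points to the tray's +y (washer side) here; head pocket 64 wide, tail slot 28 wide
- slot_brush (a point): point on the tray's floor where the origin of the brush belongs (compartment 2 of 5 from the robot), -56 mm along the tray's x from its centre, in the trough; axes as the tray's. The brush's head (its x axis) points to the tray's -y here; head pocket 60 wide, tail slot 32 wide
- slot_scraper (a point): point on the tray's floor where the origin of the scraper belongs (compartment 3 of 5 from the robot), +3 mm along the tray's x from its centre, in the trough; axes as the tray's. The scraper's head (its x axis) points to the tray's +y (washer side) here; head pocket 74 wide, tail slot 34 wide
- slot_paddle (a point): point on the tray's floor where the origin of the paddle belongs (compartment 4 of 5 from the robot), +61 mm along the tray's x from its centre, in the trough; axes as the tray's. The paddle's head (its x axis) points to the tray's -y here; head pocket 44 wide, tail slot 28 wide
- slot_spanner (a point): point on the tray's floor where the origin of the spanner belongs (compartment 5 of 5 from the robot), +116 mm along the tray's x from its centre, in the trough; axes as the tray's. The spanner's head (its x axis) points to the tray's +y (washer side) here; head pocket 52 wide, tail slot 30 wide
- power (a joint): travel of the round power key, 20 mm across, nearest the ledge in the row of four: 0 up, 0.005 m fully down; springs back; starts to move at 1.5 N, fully down at 5 N
- power_top (a point): centre of the top face of the power key, which stands 8 mm proud of the washer's level control strip (about 0.138 m above the ledge) and moves straight down with the key; keys of the row are 40 mm apart. Washer axes: x to its front, z up
- programme (a joint): travel of the programme key, 30 x 22 mm, second from the ledge: 0 up, 0.005 m fully down; springs back; starts to move at 1.5 N, fully down at 5 N
- programme_top (a point): centre of the top face of the programme key, which stands 8 mm proud of the washer's level control strip (about 0.138 m above the ledge) and moves straight down with the key; keys of the row are 40 mm apart. Washer axes: x to its front, z up
- level (a joint): travel of the water level key, 30 x 22 mm, third from the ledge: 0 up, 0.005 m fully down; springs back; starts to move at 1.5 N, fully down at 5 N
- level_top (a point): centre of the top face of the level key, which stands 8 mm proud of the washer's level control strip (about 0.138 m above the ledge) and moves straight down with the key; keys of the row are 40 mm apart. Washer axes: x to its front, z up
- start (a joint): travel of the larger round start key, 28 mm across, fourth from the ledge: 0 up, 0.005 m fully down; springs back; starts to move at 1.5 N, fully down at 5 N
- start_top (a point): centre of the top face of the start key, which stands 8 mm proud of the washer's level control strip (about 0.138 m above the ledge) and moves straight down with the key; keys of the row are 40 mm apart. Washer axes: x to its front, z up
- delay (a joint): travel of the delay key, 18 x 40 mm, standing alone 45 mm behind the row (towards the lid); not to be pressed: 0 up, 0.005 m fully down; springs back; starts to move at 1.5 N, fully down at 5 N
- delay_top (a point): centre of the top face of the delay key
- tumbler: stainless tumbler, 72 mm across, 110 high, upright on the ledge, origin under its centre; a bystander
Not all that is in view belongs to the job. What is shaped like the paddle but turquoise is not meant.

How it is judged:
By the outcome, as a careful person would: the job done as asked, in the order asked, and still so for the second after the job is handed in, with the robot touching nothing.
Of brush, scraper, scoop, paddle, spanner only 3 to 5 are there at a start; the rules pass over those that are not, and their reading is None.
At some moment in a run one of brush, scraper, scoop, paddle, spanner may be knocked a few centimetres aside while the robot is not near it.
It also fails if it takes over 210 s, if anything falls off the work surface, if the arm or the gripper's body presses on something with over 40 N, if the wrist force passes 120 N, or if a joint passes its speed limit or range.

## Working session

There is one attempt and no reset: what is moved stays moved. The work goes in short steps, Python scripts to look and compute and a shell command to move; the robot and the scene stay as the last step left them, time stands still between calls to the robot, and variables do not carry over. Pictures are saved under pics/ and viewed, about 12 in all and at most 16, crops included, and the job is handed in when it is done.

```bash
mkdir -p pics; ls
python3 - <<'E'
from station import bot
import cv2, numpy as np
for c in ("scene","top"):
    im=bot.read_camera(c); cv2.imwrite(f"pics/{c}0.png",im)
    p=bot.camera_params(c); print(c,p["K"],p["k1"],np.round(p["R"],3).tolist(),p["t"])
    for n in ["brush","scraper","scoop","paddle","spanner","tray","power_top","programme_top","level_top","start_top","delay_top","tumbler","slot_scoop","slot_brush","slot_scraper","slot_paddle","slot_spanner"]:
        r=bot.place_of(c,n); print(n,[(round(d["score"],2),np.round(d["xy"],1).tolist()) for d in r[:3]])
print(bot.get_obs())
E
```

```text
pics
scene [[414.40566184   0.         318.06334086]
 [  0.         414.40566184 197.96429693]
 [  0.           0.           1.        ]] -0.008376929280062265 [[0.814, 0.581, -0.007], [0.392, -0.557, -0.733], [-0.43, 0.593, -0.681]] [-0.4257498  -0.07453147  1.51214173]
brush [(0.56, [335.3, 284.4])]
scraper [(0.62, [303.3, 266.4])]
scoop [(0.72, [253.0, 325.8])]
paddle [(0.76, [213.4, 303.3]), (0.57, [191.1, 260.5])]
spanner [(0.58, [376.5, 232.2]), (0.55, [264.9, 252.3])]
tray [(0.89, [349.2, 218.9]), (0.49, [379.0, 143.6])]
power_top [(0.56, [370.1, 148.3])]
programme_top [(0.56, [379.5, 145.3])]
level_top [(0.51, [382.3, 139.0]), (0.3, [212.4, 305.7])]
start_top [(0.58, [386.9, 133.0])]
delay_top [(0.38, [367.3, 137.1])]
tumbler []
slot_scoop [(0.82, [323.5, 201.1]), (0.39, [298.6, 342.8]), (0.31, [386.5, 132.5])]
slot_brush [(0.78, [337.9, 203.7]), (0.19, [350.6, 215.2])]
slot_scraper [(0.65, [349.1, 215.2])]
slot_paddle [(0.73, [367.7, 224.9]), (0.55, [367.1, 133.7])]
slot_spanner [(0.98, [376.4, 233.9])]
top [[475.89287288   0.         316.07301645]
 [  0.         475.8928728
[... 1023 characters left out ...]
, 'q': array([-1.35811626,  0.47700654,  0.02241421,  1.5553924 , -0.01151413,
        1.10929812, -0.08307769]), 'joint_vel': array([-3.33202644e-04, -2.54797511e-04, -2.13470771e-03,  1.57624559e-04,
        6.42496205e-06,  5.87947003e-04, -1.37940061e-03]), 'joint_torque': array([ 2.65009176e-04, -5.96313107e+01,  1.60647266e+00, -2.81543595e+01,
        1.24824420e-02,  1.64197358e-03, -3.55125529e-06]), 'eef_pos': array([0.21283601, 0.64058961, 0.19700701]), 'tool_rot': array([ 0.69803925, -0.69802099,  0.11293961, -0.1129272 ]), 'contact_force': array([-0.78078368,  0.29409205, -0.48701066]), 'torque': array([-0.06252313,  0.02541337, -0.00824042]), 'gripper_width': 1.002218205684078}
```

Run:
```python
import cv2
a=cv2.imread("pics/top0.png")[100:290,190:470]; cv2.imwrite("pics/t1.png",cv2.resize(a,(784,532),interpolation=cv2.INTER_CUBIC))
a=cv2.imread("pics/scene0.png")[110:370,170:430]; cv2.imwrite("pics/s1.png",cv2.resize(a,(598,598),interpolation=cv2.INTER_CUBIC))
```

```text
(no output)
```

View pics/t1.png

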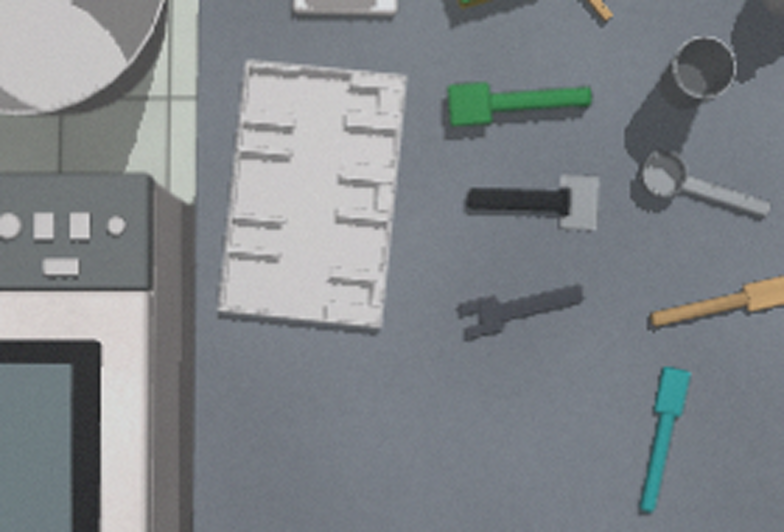

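View pics/s1.png

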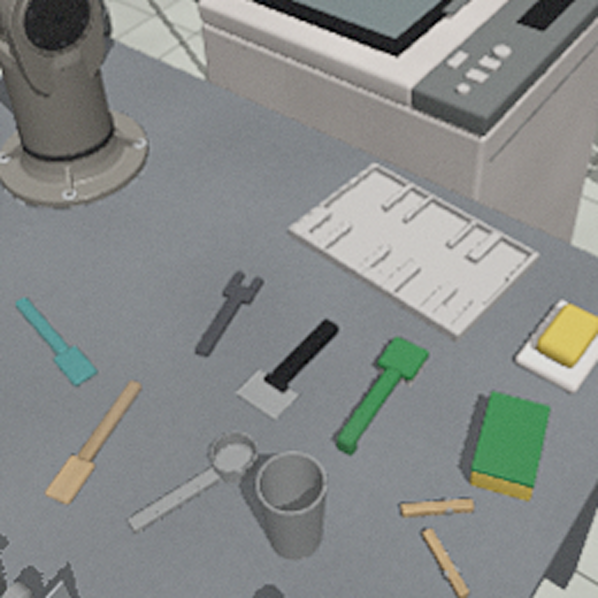

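Top view: all five tools are out: brush (374,137), scraper (380,171), scoop (442,168), spanner (380,210) and bamboo paddle (~450,206). The turquoise look-alike is at (428,255), the tumbler at (441,124), the tray at centre (302,170) and the keys at (193–232,180). The scene view agrees with this. Next I fit the known shapes to the masks.

```bash
cat > h.py <<'E'
import numpy as np, cv2
from scipy.optimize import minimize
from scipy.spatial.transform import Rotation as Rn
from station import bot
def box(x0,x1,h,z0,z1): return np.array([[x,y,z] for x in(x0,x1) for y in(-h,h) for z in(z0,z1)])/1000
def cyl(cx,r,z1):
    a=np.linspace(0,2*np.pi,24,endpoint=False)
    return np.array([[cx+r*np.cos(t),r*np.sin(t),z] for t in a for z in(0,z1)])/1000
M=dict(brush=[box(36,86,25,0,26),box(-84,40,11,12,26)],
 scraper=[box(41,86,32,0,4),box(-70,50,12,0,16)],
 scoop=[cyl(59,27,28),box(-76,36,9,0,12)],
 paddle=[box(30,86,17,0,10),box(-86,31,9,0,14)],
 spanner=[box(-60,62,10,0,9),box(42,62,21,0,9),box(60,86,21,0,9)-[0,.0,0]],
 tray=[box(-150,150,96,0,16)], tumbler=[cyl(0,36,110)])
fork=[box(-60,50,10,0,9),box(40,58,21,0,9)]+[box(56,86,5,0,9)+[0,s*.016,0] for s in(1,-1)]
M["spanner"]=fork
P={c:bot.camera_params(c) for c in("scene","top")}
def proj(c,X):
    p=P[c];C=np.atleast_2d(X)@np.array(p["R"]).T+p["t"];s=C[:,:2]/C[:,2:]
    s=s*(1+p["k1"]*(s**2).sum(1,keepdims=True));K=np.array(p["K"])
    return s*[K[0,0],K[1,1]]+K[:2,2]
def unproj(c,uv,z):
    p=P[c];K=np.array(p["K"]);d=(np.array(uv)-K[:2,2])/[K[0,0],K[1,1]];s=d.copy()
    for _ in range(6): s=d/(1+p["k1"]*(s**2).sum())
    R=np.array(p["R"]);o=-R.T@p["t"];r=R.T@[*s,1];return o+r*(z-o[2])/r[2]
def render(c,parts,v,w,z0=0,S=8):
    x0,y0,x1,y1=w;im=np.zeros(((y1-y0)*S,(x1-x0)*S),np.uint8);R=Rn.from_euler("z",v[2]).as_matrix()
    for b in parts:
        q=(proj(c,b@R.T+[v[0],v[1],z0])-[x0,y0]+.5)*S
        cv2.fillConvexPoly(im,cv2.convexHull(np.round(q*16).astype(np.int32)),255,shift=4)
    return cv2.resize(im,(x1-x0,y1-y0),interpolation=cv2.INTER_AREA)/255.
def fit(name,masks,guess,z0=0):
    ws={};
    for c,m in masks.items():
        ys,xs=np.nonzero(m);ws[c]=(xs.min()-6,ys.min()-6,xs.max()+7,ys.max()+7)
    def cost(v):return sum(((render(c,M[name],v,ws[c],z0)-m[ws[c][1]:ws[c][3],ws[c][0]:ws[c][2]])**2).sum()/m.sum() for c,m in masks.items())
    best=None
    for g in guess:
        g=np.array(g,float)
        sx=np.vstack([g,g+[.012,0,0],g+[0,.012,0],g+[0,0,.15]])
        for _ in range(2):
            r=minimize(cost,g,method="Nelder-Mead",options=dict(initial_simplex=sx,xatol=1e-4,fatol=1e-5));g=r.x
            sx=np.vstack([g,g+[.004,0,0],g+[0,.004,0],g+[0,0,.06]])
        if best is None or r.fun<best.fun:best=r
    return best.x,best.fun/len(masks)
def mask(c,name,near=None):
    r=bot.cut_out(c,name)
    if near is not None:
        def cen(d):return np.argwhere(d["pixels"]).mean(0)[::-1]
        r=[d for d in r if d["pixels"].any() and np.hypot(*(cen(d)-near))<25]
    return r[0]["pixels"].astype(float) if r else None
def move(x,y,z,yaw):
    """shift and turn in tool axes from the present pose; yaw = world heading of the handle (mod pi)"""
    o=bot.get_obs();w=o["tool_rot"];R=Rn.from_quat([*w[1:],w[0]])
    best=None
    for k in(0,1):
        a=yaw+k*np.pi;X=[np.cos(a),np.sin(a),0];Y=[0,0,-1]
        T=Rn.from_matrix(np.c_[X,Y,np.cross(X,Y)]);d=(R.inv()*T).as_rotvec(degrees=True)
        if best is None or np.linalg.norm(d)<np.linalg.norm(best):best=d
    l=R.inv().apply(np.array([x,y,z])-o["eef_pos"])
    print("lin",np.round(l,4).tolist(),"dr",np.round(best,2).tolist(),"tcp",np.round(o["eef_pos"],4),"q7",round(o["q"][6],2),"F",np.round(o["contact_force"],1),"w",round(o["gripper_width"],3))
E
cat > fitall.py <<'E'
import sys,json
from h import *
names=sys.argv[1:]
G=dict(brush=((383,136),np.pi/2),scraper=((383,171),-np.pi/2),scoop=((441,168),1.2),paddle=((450,206),-1.7),spanner=((378,210),1.3),tray=((302,170),0.1),tumbler=((438,125),0))
for c in P:bot.read_camera(c)
for n in names:
    px,yaw=G[n];g=unproj("top",px,.01);ms={}
    for c in P:
        m=mask(c,n,proj(c,g)[0])
        if m is not None:ms[c]=m
    for k in [[c] for c in ms]+([list(ms)] if len(ms)>1 else []):
        x,f=fit(n,{c:ms[c] for c in k},[[g[0],g[1],yaw]])
        print(n,k,np.round(x,4).tolist(),round(f,3))
E
python3 fitall.py brush scraper scoop paddle spanner tray tumbler
python3 - <<'E'
from h import *
import cv2
o=bot.get_obs();w=o["tool_rot"];print(np.round(Rn.from_quat([*w[1:],w[0]]).as_matrix(),3).tolist())
for n,p in dict(scoop=(300.6,202.2),brush=(299.6,184.2),scraper=(301.6,166.8),paddle=(302.6,154.6),spanner=(305.9,134.9)).items(): print(n,np.round(unproj("top",p,.004),4))
a=cv2.imread("pics/top0.png")[165:205,180:250];cv2.imwrite("pics/k.png",cv2.resize(a,(770,440),interpolation=cv2.INTER_CUBIC))
E
```

```text
brush ['scene'] [0.6583, -0.1072, 1.6758] 0.223
brush ['top'] [0.6566, -0.1069, 1.6419] 0.125
brush ['scene', 'top'] [0.6565, -0.107, 1.6524] 0.181
scraper ['scene'] [0.5404, -0.1133, -1.5943] 0.242
scraper ['top'] [0.539, -0.1141, -1.6034] 0.055
scraper ['scene', 'top'] [0.5388, -0.1138, -1.5939] 0.157
scoop ['scene'] [0.5521, -0.3307, 1.2727] 0.078
scoop ['top'] [0.5514, -0.3327, 1.2578] 0.106
scoop ['scene', 'top'] [0.552, -0.3316, 1.2633] 0.094
paddle ['scene'] [0.4177, -0.3451, -1.3531] 0.093
paddle ['top'] [0.4156, -0.345, -1.3515] 0.073
paddle ['scene', 'top'] [0.4165, -0.3449, -1.35] 0.097
spanner ['scene'] [0.4164, -0.1157, 1.8291] 0.248
spanner ['top'] [0.4152, -0.1214, 1.817] 0.132
spanner ['scene', 'top'] [0.4153, -0.1183, 1.8194] 0.213
tray ['scene'] [0.5477, 0.1383, -0.0892] 0.015
tray ['top'] [0.5474, 0.1366, -0.1144] 0.02
tray ['scene', 'top'] [0.5477, 0.1379, -0.0993] 0.021
tumbler ['scene'] [0.6758, -0.3, 0.0058] 0.127
tumbler ['top'] [0.68, -0.3083, 0.1527] 0.191
tumbler ['scene', 'top'] [0.6795, -0.3048, 0.2451] 0.17
[[0.949, -0.0, 0.315], [-0.315, 0.0, 0.949], [-0.0, -1.0, 0.0]]
scoop [0.4345 0.1398 0.004 ]
brush [0.4943 0.1435 0.004 ]
scraper [0.5524 0.1371 0.004 ]
paddle [0.5933 0.1341 0.004 ]
spanner [0.6598 0.1234 0.004 ]
```

View pics/k.png

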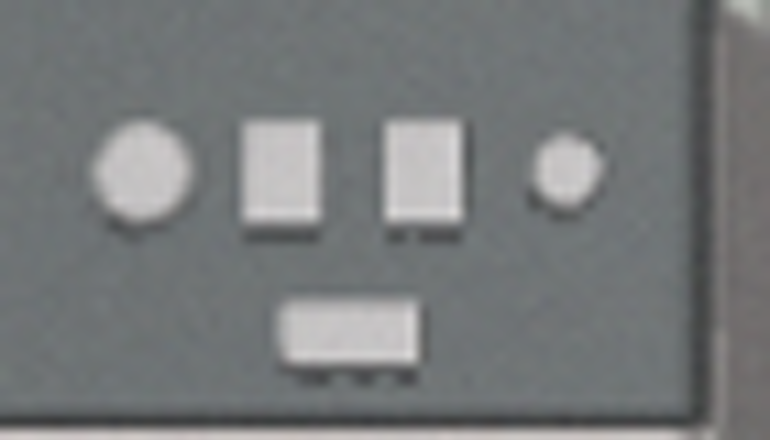

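Keys in the top picture: start (192.4,180.1), level (205.1,180.1), programme (218,180.1), power (231,180.1) and delay (211.4,194.8). The tray sits at about (0.548, 0.138) with yaw -0.10. I start with the brush.

```bash
python3 -c "
from h import *
move(0.6565,-0.107,0.197,1.65)
for n,p in dict(power=(231,180.1),programme=(218,180.1),level=(205.1,180.1),start=(192.4,180.1),delay=(211.4,194.8)).items(): print(n,np.round(unproj('top',p,.142),4))
t=np.array([.5477,.1378]);a=-.10
for n,d,s in [('scoop',-112,1),('brush',-56,-1),('scraper',3,1),('paddle',61,-1),('spanner',116,1)]: print(n,np.round(t+d/1000*np.array([np.cos(a),np.sin(a)]),4),round(a+s*np.pi/2,3))
"
```

```text
lin [0.6568, -0.0, -0.5695] dr [-0.0, 67.08, -0.0] tcp [0.2128 0.6406 0.197 ] q7 -0.08 F [ 0.5  0.1 -0.2] w 0.997
power [0.4959 0.3456 0.142 ]
programme [0.4958 0.3858 0.142 ]
level [0.4958 0.4259 0.142 ]
start [0.4958 0.4655 0.142 ]
delay [0.4508 0.4055 0.142 ]
scoop [0.4363 0.149 ] 1.471
brush [0.492  0.1434] -1.671
scraper [0.5507 0.1375] 1.471
paddle [0.6084 0.1317] -1.671
spanner [0.6631 0.1262] 1.471
```

```bash
A='{"linear":[0.30,0,-0.26],"dr":[0,33,0],"hand":0.2}'; true
python3 -m crank '[{"linear":[0.3,0,-0.26],"dr":[0,33,0],"hand":0.2},{"linear":[0.3,0,-0.26],"dr":[0,33,0],"hand":0.2},{"linear":[0.3,0,-0.26],"dr":[0,33,0],"hand":0.2},{"linear":[0.3,0,-0.26],"dr":[0,33,0],"hand":0.2},{"linear":[0.3,0,-0.26],"dr":[0,33,0],"hand":0.2},{"linear":[0.3,0,-0.26],"dr":[0,33,0],"hand":0.2},{"linear":[0.3,0,-0.26],"dr":[0,33,0],"hand":0.2},{"linear":[0.3,0,-0.26],"dr":[0,33,0],"hand":0.2},{"linear":[0.3,0,-0.26],"dr":[0,33,0],"hand":0.2},{"linear":[0.3,0,-0.26],"dr":[0,33,0],"hand":0.2}]'
python3 -c "
from h import *
move(0.6565,-0.107,0.15,1.65);print(np.round(bot.get_obs()['q'],2))"
```

```text
t: 3.43
eef_pos: [0.4181, 0.2941, 0.1974]
tool_rot: [-0.636, 0.636, -0.308, 0.309]
contact_force: [-0.1, -0.9, -0.4]
gripper_width: 0.6
lin [0.4625, 0.048, -0.0616] dr [-0.04, 33.77, 0.07] tcp [0.4181 0.2941 0.1974] q7 0.0 F [-0.1 -0.9 -0.4] w 0.6
[-0.98  0.21  0.28  1.96 -0.07  0.99  0.  ]
```

```bash
python3 -m crank '[{"linear":[0.4,0.04,-0.053],"dr":[0,33.8,0],"hand":0.1},{"linear":[0.4,0.04,-0.053],"dr":[0,33.8,0],"hand":0.1},{"linear":[0.4,0.04,-0.053],"dr":[0,33.8,0],"hand":0.1},{"linear":[0.4,0.04,-0.053],"dr":[0,33.8,0],"hand":0.1},{"linear":[0.4,0.04,-0.053],"dr":[0,33.8,0],"hand":0.1},{"linear":[0.4,0.04,-0.053],"dr":[0,33.8,0],"hand":0.1},{"linear":[0.4,0.04,-0.053],"dr":[0,33.8,0],"hand":0.1},{"linear":[0.4,0.04,-0.053],"dr":[0,33.8,0],"hand":0.1},{"linear":[0.4,0.04,-0.053],"dr":[0,33.8,0],"hand":0.1},{"linear":[0.4,0.04,-0.053],"dr":[0,33.8,0],"hand":0.1}]'
sed -i 's/^names=.*/names=sys.argv[1:]/' fitall.py
python3 -c "
from h import *
move(0.6565,-0.107,0.005,1.65);print(np.round(bot.get_obs()['q'],2))"; python3 fitall.py brush
```

```text
t: 4.27
eef_pos: [0.625, -0.0503, 0.1569]
tool_rot: [-0.52, 0.52, -0.479, 0.48]
contact_force: [0.8, -0.5, 0.0]
gripper_width: 0.551
lin [0.0588, 0.152, 0.0266] dr [-0.04, 0.15, 0.08] tcp [ 0.625  -0.0503  0.1569] q7 0.3 F [ 0.8 -0.5  0. ] w 0.551
[-0.39  0.47  0.51  1.74 -0.27  0.99  0.3 ]
brush ['scene'] [0.6573, -0.1105, 1.6661] 0.14
```

```bash
python3 -m crank '[{"linear":[0.03,0.04,0.0135],"dr":[0,0,0],"hand":0.1},{"linear":[0.06,0.07,0.0266],"dr":[0,0,0],"hand":0.1},{"linear":[0.06,0.1,0.0266],"dr":[0,0,0],"hand":0.1},{"linear":[0.06,0.13,0.0266],"dr":[0,0,0],"hand":0.1},{"linear":[0.06,0.151,0.0266],"dr":[0,0,0],"hand":0.1},{"linear":[0.06,0.151,0.0266],"dr":[0,0,0],"hand":0.1},{"linear":[0.06,0.151,0.0266],"dr":[0,0,0],"hand":-1},{"linear":[0.06,0.151,0.0266],"dr":[0,0,0],"hand":-1},{"linear":[0.06,0.151,0.0266],"dr":[0,0,0],"hand":-1},{"linear":[0.06,0.151,0.0266],"dr":[0,0,0],"hand":-1}]' 40
python3 -m crank '[{"linear":[0,0,0],"dr":[0,0,0],"hand":-1},{"linear":[0,0,0],"dr":[0,0,0],"hand":-1},{"linear":[0,0,0],"dr":[0,0,0],"hand":-1},{"linear":[0,-0.02,0],"dr":[0,0,0],"hand":-1},{"linear":[0,-0.04,0],"dr":[0,0,0],"hand":-1},{"linear":[0,-0.06,0],"dr":[0,0,0],"hand":-1},{"linear":[0,-0.08,0],"dr":[0,0,0],"hand":-1},{"linear":[0,-0.08,0],"dr":[0,0,0],"hand":-1}]' 40
cat > see.py <<'E'
import sys
from h import *
n=sys.argv[1];out=[]
for c,r in(("top",(100,290,190,470)),("scene",(110,370,170,430))):
    a=bot.read_camera(c)[r[0]:r[1],r[2]:r[3]];out.append(cv2.resize(a,None,fx=400/a.shape[0]*.9,fy=400/a.shape[0]*.9,interpolation=cv2.INTER_CUBIC)[:360])
im=np.hstack(out);s=min(1,800/im.shape[1]);cv2.imwrite(f"pics/{n}.png",cv2.resize(im,None,fx=s,fy=s))
E
python3 see.py v1
```

```text
t: 5.3
eef_pos: [0.6568, -0.1036, 0.0081]
tool_rot: [0.522, -0.52, 0.478, -0.479]
contact_force: [0.1, 0.0, 0.8]
gripper_width: 0.001
t: 5.97
eef_pos: [0.6581, -0.1048, 0.0904]
tool_rot: [0.522, -0.519, 0.477, -0.481]
contact_force: [1.1, -0.4, 0.9]
gripper_width: -0.001
```

View pics/v1.png

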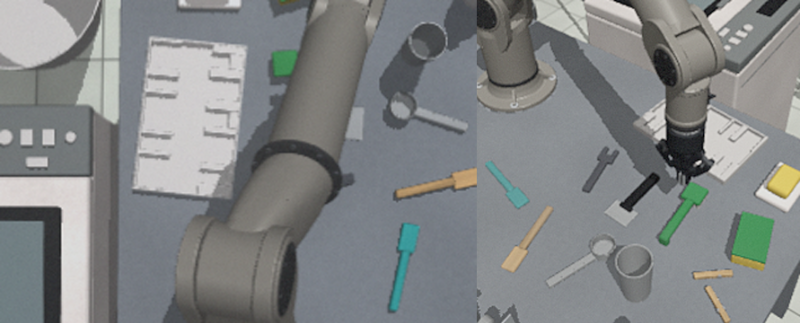

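```bash
python3 -c "
from h import *
o=bot.get_obs();p=o['eef_pos'];print(p,proj('scene',p),proj('top',p),proj('scene',[.6565,-.107,0]))
a=bot.read_camera('scene')[180:300,260:400]
cv2.imwrite('pics/v2.png',cv2.resize(a,None,fx=5,fy=5,interpolation=cv2.INTER_CUBIC))
for z in (0.0,0.026): print(unproj('scene',(334.5,267),z))
m=bot.cut_out('scene','brush')
for d in m: print(d['score'],d['extent'])
"; python3 fitall.py brush
```

```text
[ 0.65586797 -0.10401292  0.0867822 ] [[335.52553005 263.93220797]] [[376.58392969 131.54448947]] [[334.44642804 283.95673359]]
[ 0.62342312 -0.057496    0.        ]
[ 0.63418303 -0.07445425  0.026     ]
0.62 [316.7, 254.5, 357.1, 308.1]
brush ['scene'] [0.6576, -0.1085, 1.6642] 0.075
```

View pics/v2.png

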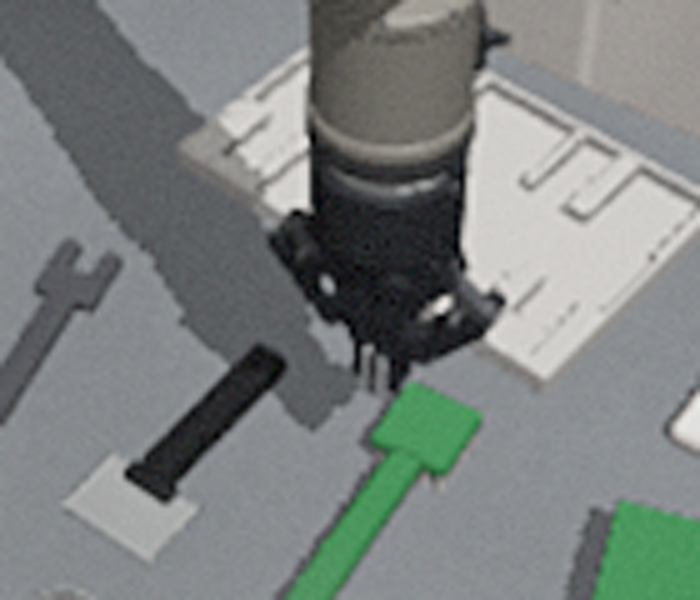

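The scene view shows the shut fingertips at about (335,257), but the reported TCP projects to (335.5,264). The fingers closed on nothing and the brush did not move. I check for an offset using the shadow.

```bash
python3 -c "
from h import *
S=unproj('scene',(323.8,264.8),0);print('shadow tip',S)
for h in (.05,.087,.1,.12,.14):
    X=unproj('scene',(336,257.5),h);print(h,np.round(X,3),'pred shadow',np.round(X[:2]+h*np.array([-.78,.46]),3))
# tumbler-based shadow check
print(unproj('top',(190+640/2.8,100+160/2.8),0))
print(unproj('scene',(336,257.5),0.087))
"
```

```text
shadow tip [ 5.93288058e-01 -6.89334948e-02 -1.11022302e-16]
0.05 [ 0.629 -0.06   0.05 ] pred shadow [ 0.59  -0.037]
0.087 [ 0.645 -0.085  0.087] pred shadow [ 0.577 -0.045]
0.1 [ 0.65  -0.094  0.1  ] pred shadow [ 0.572 -0.048]
0.12 [ 0.659 -0.108  0.12 ] pred shadow [ 0.565 -0.053]
0.14 [ 0.668 -0.122  0.14 ] pred shadow [ 0.558 -0.057]
[ 0.58637522 -0.25354121  0.        ]
[ 0.64481635 -0.08519104  0.087     ]
```

Fitting the tip's ray to the reported x,y puts the true tip about 30 mm above the reading. That would explain closing above the brush. I reopen and go down in small steps, watching the force.

```bash
python3 -m crank '[{"linear":[0,0,0],"dr":[0,0,0],"hand":0.1},{"linear":[0,0,0],"dr":[0,0,0],"hand":0.1},{"linear":[0.003,0.03,0],"dr":[0,0,0],"hand":0.1},{"linear":[0.003,0.06,0],"dr":[0,0,0],"hand":0.1},{"linear":[0.003,0.08,0],"dr":[0,0,0],"hand":0.1},{"linear":[0.003,0.08,0],"dr":[0,0,0],"hand":0.1}]'
python3 -m crank '[{"linear":[0,0.005,0],"dr":[0,0,0],"hand":0.1},{"linear":[0,0.01,0],"dr":[0,0,0],"hand":0.1},{"linear":[0,0.01,0],"dr":[0,0,0],"hand":0.1}]'
python3 see.py v3
```

```text
t: 6.87
eef_pos: [0.652, -0.106, 0.0014]
tool_rot: [-0.519, 0.522, -0.481, 0.476]
contact_force: [-0.9, 0.9, -1.2]
gripper_width: 0.548
t: 7.12
eef_pos: [0.6561, -0.107, -0.0035]
tool_rot: [0.521, -0.52, 0.478, -0.479]
contact_force: [0.3, 1.0, 0.4]
gripper_width: 0.548
```

View pics/v3.png

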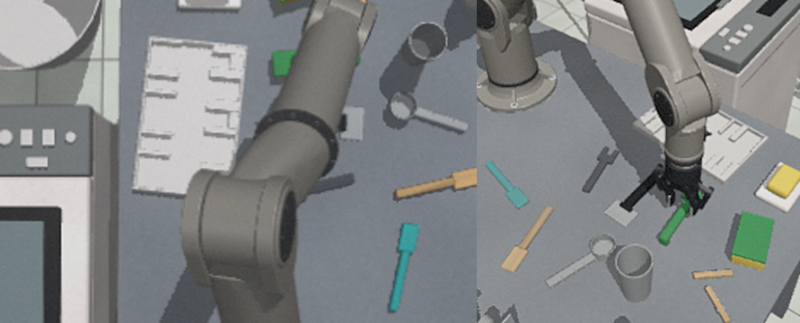

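```bash
for i in 1; do python3 -m crank '[{"linear":[0,0.004,0],"dr":[0,0,0],"hand":0.1},{"linear":[0,0.008,0],"dr":[0,0,0],"hand":0.1},{"linear":[0,0.008,0],"dr":[0,0,0],"hand":0.1}]'
python3 -m crank '[{"linear":[0,0.004,0],"dr":[0,0,0],"hand":0.1},{"linear":[0,0.006,0],"dr":[0,0,0],"hand":0.1},{"linear":[0,0.006,0],"dr":[0,0,0],"hand":0.1}]'; done
python3 -c "
from h import *
a=bot.read_camera('scene')[180:300,260:400]
cv2.imwrite('pics/v4.png',cv2.resize(a,None,fx=4,fy=4,interpolation=cv2.INTER_CUBIC))
Z=[bot.get_obs()['eef_pos'] for _ in range(3)];print(Z)"
```

```text
t: 7.47
eef_pos: [0.6552, -0.1067, -0.0125]
tool_rot: [-0.521, 0.521, -0.479, 0.478]
contact_force: [0.1, 0.2, 0.0]
gripper_width: 0.551
t: 7.72
eef_pos: [0.6552, -0.1068, -0.0187]
tool_rot: [-0.52, 0.521, -0.479, 0.478]
contact_force: [-0.1, -0.5, 0.2]
gripper_width: 0.552
[array([ 0.65530209, -0.1068345 , -0.01840638]), array([ 0.65530209, -0.1068345 , -0.01840638]), array([ 0.65530209, -0.1068345 , -0.01840638])]
```

View pics/v4.png

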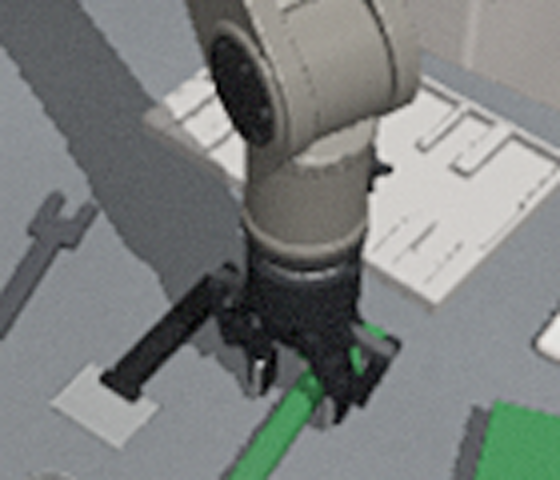

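The fingers straddle the handle (tips at about (325,277) and (342,285)). The z reading runs about 30 mm low. Closing now.

```bash
python3 -m crank '[{"linear":[0,0,0],"dr":[0,0,0],"hand":-1},{"linear":[0,0,0],"dr":[0,0,0],"hand":-1},{"linear":[0,0,0],"dr":[0,0,0],"hand":-1},{"linear":[0,0,0],"dr":[0,0,0],"hand":-1},{"linear":[0,0,0],"dr":[0,0,0],"hand":-1},{"linear":[0,0,0],"dr":[0,0,0],"hand":-1}]' 40
python3 -m crank '[{"linear":[0,-0.02,0],"dr":[0,0,0],"hand":-1},{"linear":[0,-0.04,0],"dr":[0,0,0],"hand":-1},{"linear":[0,-0.07,0],"dr":[0,0,0],"hand":-1},{"linear":[0,-0.1,0],"dr":[0,0,0],"hand":-1},{"linear":[0,-0.1,0],"dr":[0,0,0],"hand":-1}]'
python3 -c "
from h import *
move(0.492,0.1434,0.08,-1.671)
print(np.round(bot.get_obs()['q'],2))
r=bot.read_camera('scene');print(fit('brush',{'scene':mask('scene','brush')},[[.6565,-.107,1.65]],.1))"
```

```text
t: 8.27
eef_pos: [0.6559, -0.107, -0.0177]
tool_rot: [0.521, -0.52, 0.478, -0.479]
contact_force: [-0.5, -0.5, 3.2]
gripper_width: 0.246
t: 8.68
eef_pos: [0.6592, -0.108, 0.0878]
tool_rot: [0.522, -0.519, 0.476, -0.481]
contact_force: [0.6, -1.5, -1.0]
gripper_width: 0.243
lin [-0.2645, 0.0062, -0.1457] dr [-0.5, 10.53, 0.05] tcp [ 0.6592 -0.108   0.0878] q7 0.43 F [ 0.6 -1.5 -1. ] w 0.243
[-0.26  0.61  0.47  1.7  -0.34  0.9   0.43]
(array([ 0.62351024, -0.05995513,  2.11248644]), np.float64(1.0660105571393683))
```

```bash
python3 -m crank '[{"linear":[-0.13,0,-0.073],"dr":[0,-60,0],"hand":-1},{"linear":[-0.13,0,-0.073],"dr":[0,-60,0],"hand":-1},{"linear":[-0.13,0,-0.073],"dr":[0,-60,0],"hand":-1},{"linear":[-0.13,0,-0.073],"dr":[0,-60,0],"hand":-1},{"linear":[-0.13,0,-0.073],"dr":[0,-60,0],"hand":-1},{"linear":[-0.13,0,-0.073],"dr":[0,-60,0],"hand":-1},{"linear":[-0.13,0,-0.073],"dr":[0,-60,0],"hand":-1},{"linear":[-0.13,0,-0.073],"dr":[0,-60,0],"hand":-1},{"linear":[-0.13,0,-0.073],"dr":[0,-60,0],"hand":-1},{"linear":[-0.13,0,-0.073],"dr":[0,-60,0],"hand":-1}]'
python3 -m crank '[{"linear":[0,0,0],"dr":[0,-60,0],"hand":-1},{"linear":[0,0,0],"dr":[0,-60,0],"hand":-1},{"linear":[0,0,0],"dr":[0,-60,0],"hand":-1},{"linear":[0,0,0],"dr":[0,-60,0],"hand":-1},{"linear":[0,0,0],"dr":[0,-60,0],"hand":-1},{"linear":[0,0,0],"dr":[0,-60,0],"hand":-1},{"linear":[0,0,0],"dr":[0,-60,0],"hand":-1},{"linear":[0,0,0],"dr":[0,-60,0],"hand":-1},{"linear":[0,0,0],"dr":[0,-60,0],"hand":-1},{"linear":[0,0,0],"dr":[0,-60,0],"hand":-1}]'
python3 -c "
from h import *
move(0.492,0.1434,0.08,-1.671)
print(np.round(bot.get_obs()['q'],2))"
```

```text
t: 9.62
eef_pos: [0.5705, 0.0165, 0.0804]
tool_rot: [-0.69, 0.69, -0.155, 0.152]
contact_force: [-0.6, -0.1, -1.9]
gripper_width: 0.241
t: 10.45
eef_pos: [0.5709, 0.0164, 0.0808]
tool_rot: [0.675, -0.674, -0.211, 0.212]
contact_force: [0.8, 0.3, -1.7]
gripper_width: 0.244
lin [0.0077, 0.001, 0.1493] dr [-0.13, -49.46, -0.06] tcp [0.5709 0.0164 0.0808] q7 2.02 F [ 0.8  0.3 -1.7] w 0.244
[-0.1   0.45 -0.04  1.91  0.03  0.79  2.02]
```

```bash
python3 -m crank '[{"linear":[0.0077,0,0.149],"dr":[0,-49.5,0],"hand":-1},{"linear":[0.0077,0,0.149],"dr":[0,-49.5,0],"hand":-1},{"linear":[0.0077,0,0.149],"dr":[0,-49.5,0],"hand":-1},{"linear":[0.0077,0,0.149],"dr":[0,-49.5,0],"hand":-1},{"linear":[0.0077,0,0.149],"dr":[0,-49.5,0],"hand":-1},{"linear":[0.0077,0,0.149],"dr":[0,-49.5,0],"hand":-1},{"linear":[0.0077,0,0.149],"dr":[0,-49.5,0],"hand":-1},{"linear":[0.0077,0,0.149],"dr":[0,-49.5,0],"hand":-1},{"linear":[0.0077,0,0.149],"dr":[0,-49.5,0],"hand":-1},{"linear":[0.0077,0,0.149],"dr":[0,-49.5,0],"hand":-1}]'
python3 -c "
from h import *
move(0.492,0.1434,0.01,-1.671)
print(np.round(bot.get_obs()['q'],2))
a=bot.read_camera('scene')[170:300,260:430]
cv2.imwrite('pics/v5.png',cv2.resize(a,None,fx=4,fy=4,interpolation=cv2.INTER_CUBIC))"
```

```text
t: 11.28
eef_pos: [0.4929, 0.143, 0.0816]
tool_rot: [0.526, -0.525, -0.473, 0.474]
contact_force: [0.7, 0.3, -1.0]
gripper_width: 0.24
lin [0.0003, 0.0716, 0.0008] dr [-0.05, -0.23, -0.01] tcp [0.4929 0.143  0.0816] q7 2.49 F [ 0.7  0.3 -1. ] w 0.24
[-0.17  0.38 -0.28  2.03  0.15  0.76  2.49]
```

View pics/v5.png

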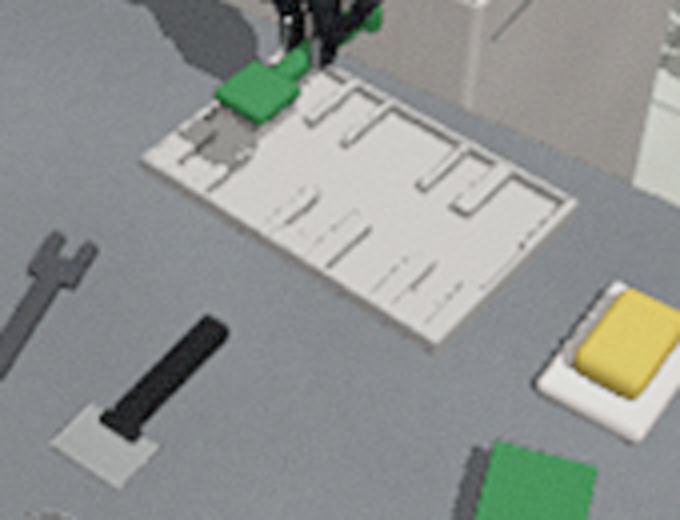

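The brush hangs over compartment 2 with its head (at about (325,192)) towards the head pocket on the robot's side of the tray's -y edge. I go down partway and check the head by itself.

```bash
python3 -m crank '[{"linear":[0,0.03,0],"dr":[0,0,0],"hand":-1},{"linear":[0,0.06,0],"dr":[0,0,0],"hand":-1},{"linear":[0,0.069,0],"dr":[0,0,0],"hand":-1},{"linear":[0,0.069,0],"dr":[0,0,0],"hand":-1}]'
cat > head.py <<'E'
# fit with the tool held at height z0; green brush only
import sys
from h import *
g=np.array([float(a) for a in sys.argv[1:4]]);z0=float(sys.argv[4])
ms={}
for c in P:
    im=bot.read_camera(c);hsv=cv2.cvtColor(im,cv2.COLOR_BGR2HSV)
    m=((hsv[...,0]>45)&(hsv[...,0]<85)&(hsv[...,1]>110)).astype(float)
    p=proj(c,[*g[:2],z0])[0].astype(int);k=np.zeros_like(m);k[p[1]-45:p[1]+45,p[0]-45:p[0]+45]=1;m*=k
    print(c,m.sum())
    if m.sum()>100:ms[c]=m
for c in ms: print(c,fit('brush',{c:ms[c]},[g],z0))
move(g[0],g[1],.01,g[2])
E
python3 head.py 0.492 0.1434 -1.671 0.03
```

```text
t: 11.67
eef_pos: [0.491, 0.1424, 0.0108]
tool_rot: [0.525, -0.524, -0.472, 0.476]
contact_force: [-0.4, 0.0, -0.4]
gripper_width: 0.24
scene 237.0
top 39.0
scene (array([ 0.4943393 ,  0.14823078, -1.71689254]), np.float64(1.2024241893332166))
lin [-0.0002, 0.0035, 0.0014] dr [-0.0, 0.01, -0.0] tcp [0.4934 0.1434 0.0135] q7 2.45 F [ 0.6 -0.1 -0.1] w 0.245
```

```bash
python3 -m crank '[{"linear":[0,0.006,0],"dr":[0,0,0],"hand":-1},{"linear":[0,0.012,0],"dr":[0,0,0],"hand":-1},{"linear":[0,0.012,0],"dr":[0,0,0],"hand":-1}]'
python3 -m crank '[{"linear":[0,0.005,0],"dr":[0,0,0],"hand":-1},{"linear":[0,0.009,0],"dr":[0,0,0],"hand":-1},{"linear":[0,0.009,0],"dr":[0,0,0],"hand":-1}]'
python3 -m crank '[{"linear":[0,0.002,0],"dr":[0,0,0],"hand":-1},{"linear":[0,0.002,0],"dr":[0,0,0],"hand":-1}]'
```

```text
t: 12.02
eef_pos: [0.4932, 0.1432, 0.0008]
tool_rot: [-0.524, 0.524, 0.475, -0.474]
contact_force: [0.4, 0.4, -0.4]
gripper_width: 0.244
t: 12.27
eef_pos: [0.4927, 0.143, -0.0087]
tool_rot: [0.524, -0.524, -0.474, 0.475]
contact_force: [0.0, -0.2, -1.0]
gripper_width: 0.243
t: 12.43
eef_pos: [0.493, 0.1432, -0.0103]
tool_rot: [0.524, -0.524, -0.474, 0.475]
contact_force: [-0.6, 0.6, -0.7]
gripper_width: 0.247
```

```bash
python3 -m crank '[{"linear":[0,0.0015,0],"dr":[0,0,0],"hand":-1},{"linear":[0,0.003,0],"dr":[0,0,0],"hand":-1},{"linear":[0,0.003,0],"dr":[0,0,0],"hand":-1}]'
python3 -m crank '[{"linear":[0,0,0],"dr":[0,0,0],"hand":-0.2},{"linear":[0,0,0],"dr":[0,0,0],"hand":-0.2},{"linear":[0,0,0],"dr":[0,0,0],"hand":-0.2},{"linear":[0,0,0],"dr":[0,0,0],"hand":-0.2},{"linear":[0,-0.03,0],"dr":[0,0,0],"hand":-0.2},{"linear":[0,-0.06,0],"dr":[0,0,0],"hand":-0.2},{"linear":[0,-0.1,0],"dr":[0,0,0],"hand":-0.2},{"linear":[0,-0.12,0],"dr":[0,0,0],"hand":-0.2},{"linear":[0,-0.12,0],"dr":[0,0,0],"hand":-0.2}]'
python3 -c "
from h import *
move(0.539,-0.114,0.10,-1.60)
ms={c:None for c in P}
for c in P: bot.read_camera(c);ms[c]=mask(c,'brush')
for c in P:
  if ms[c] is not None: print(c,fit('brush',{c:ms[c]},[[.492,.1434,-1.67]],.004))"; python3 fitall.py scraper
```

```text
t: 12.68
eef_pos: [0.4931, 0.1432, -0.0132]
tool_rot: [0.524, -0.524, -0.475, 0.475]
contact_force: [-0.9, -0.5, -1.5]
gripper_width: 0.242
t: 13.43
eef_pos: [0.4965, 0.1445, 0.1119]
tool_rot: [-0.523, 0.525, 0.477, -0.472]
contact_force: [1.7, 1.0, 0.4]
gripper_width: 0.399
lin [-0.2531, 0.0115, -0.0679] dr [0.47, -4.02, 0.19] tcp [0.4965 0.1445 0.1119] q7 2.51 F [1.7 1.  0.4] w 0.399
top (array([ 0.62462307,  0.11787222, -2.29116653]), np.float64(0.7930011065126364))
scraper ['scene'] [0.5409, -0.1147, -1.5927] 0.09
scraper ['top'] [0.5382, -0.1135, -1.5816] 0.126
scraper ['scene', 'top'] [0.54, -0.1138, -1.6052] 0.122
```

```bash
python3 -m crank '[{"linear":[-0.253,0.01,-0.068],"dr":[0,60,0],"hand":0},{"linear":[-0.253,0.01,-0.068],"dr":[0,60,0],"hand":0},{"linear":[-0.253,0.01,-0.068],"dr":[0,60,0],"hand":0},{"linear":[-0.253,0.01,-0.068],"dr":[0,60,0],"hand":0},{"linear":[-0.253,0.01,-0.068],"dr":[0,60,0],"hand":0},{"linear":[-0.253,0.01,-0.068],"dr":[0,60,0],"hand":0},{"linear":[-0.253,0.01,-0.068],"dr":[0,60,0],"hand":0},{"linear":[-0.253,0.01,-0.068],"dr":[0,60,0],"hand":0},{"linear":[-0.253,0.01,-0.068],"dr":[0,60,0],"hand":0},{"linear":[-0.253,0.01,-0.068],"dr":[0,60,0],"hand":0}]'
python3 -m crank '[{"linear":[0,0,0],"dr":[0,60,0],"hand":0},{"linear":[0,0,0],"dr":[0,60,0],"hand":0},{"linear":[0,0,0],"dr":[0,60,0],"hand":0},{"linear":[0,0,0],"dr":[0,60,0],"hand":0},{"linear":[0,0,0],"dr":[0,60,0],"hand":0},{"linear":[0,0,0],"dr":[0,60,0],"hand":0},{"linear":[0,0,0],"dr":[0,60,0],"hand":0},{"linear":[0,0,0],"dr":[0,60,0],"hand":0},{"linear":[0,0,0],"dr":[0,60,0],"hand":0},{"linear":[0,0,0],"dr":[0,60,0],"hand":0}]'
python3 -m crank '[{"linear":[0,0,0],"dr":[0,56,0],"hand":0},{"linear":[0,0,0],"dr":[0,56,0],"hand":0},{"linear":[0,0,0],"dr":[0,56,0],"hand":0},{"linear":[0,0,0],"dr":[0,56,0],"hand":0},{"linear":[0,0,0],"dr":[0,56,0],"hand":0},{"linear":[0,0,0],"dr":[0,56,0],"hand":0},{"linear":[0,0,0],"dr":[0,56,0],"hand":0},{"linear":[0,0,0],"dr":[0,56,0],"hand":0},{"linear":[0,0,0],"dr":[0,56,0],"hand":0},{"linear":[0,0,0],"dr":[0,56,0],"hand":0}]'
python3 -c "
from h import *
move(0.5395,-0.114,-0.018,-1.598)
print(np.round(bot.get_obs()['q'],2))
for c in P: bot.read_camera(c)
for c in P:
  m=mask(c,'brush')
  if m is not None: print(c,fit('brush',{c:m},[[.492,.1434,-1.67]],.004))
  print(c,[(d['score'],d['xy'],np.round(unproj(c,d['xy'],.004),4)) for d in bot.place_of(c,'brush')])"; python3 fitall.py tray
```

```text
t: 14.67
eef_pos: [0.5353, -0.1156, 0.0961]
tool_rot: [0.692, -0.691, -0.148, 0.149]
contact_force: [-1.0, 0.3, -0.8]
gripper_width: 0.504
t: 15.5
eef_pos: [0.5356, -0.1147, 0.0965]
tool_rot: [-0.673, 0.673, -0.217, 0.216]
contact_force: [-0.4, -0.2, 0.7]
gripper_width: 0.5
t: 16.33
eef_pos: [0.5356, -0.115, 0.0967]
tool_rot: [0.494, -0.494, 0.506, -0.506]
contact_force: [-0.3, 0.2, -0.1]
gripper_width: 0.502
lin [-0.0011, 0.1147, 0.0039] dr [0.04, 0.21, 0.01] tcp [ 0.5356 -0.115   0.0967] q7 0.34 F [-0.3  0.2 -0.1] w 0.502
[-0.3   0.43  0.5   1.98 -0.28  0.8   0.34]
scene (array([ 0.49061264,  0.14775232, -1.66917118]), np.float64(0.2872570633950585))
scene [(0.83, [332.4, 209.8], array([0.4871, 0.1328, 0.004 ]))]
top (array([ 0.48811333,  0.13580931, -1.64987162]), np.float64(0.10443974733003838))
top [(0.82, [304.4, 186.7], array([0.486 , 0.1275, 0.004 ]))]
tray ['scene'] [0.5465, 0.1388, -0.0983] 0.201
tray ['top'] [0.5466, 0.1366, -0.0966] 0.111
tray ['scene', 'top'] [0.5466, 0.1373, -0.0949] 0.158
```

```bash
python3 -m crank '[{"linear":[-0.001,0.04,0.004],"dr":[0,0,0],"hand":0},{"linear":[-0.001,0.08,0.004],"dr":[0,0,0],"hand":0},{"linear":[-0.001,0.108,0.004],"dr":[0,0,0],"hand":0},{"linear":[-0.001,0.115,0.004],"dr":[0,0,0],"hand":0},{"linear":[-0.001,0.115,0.004],"dr":[0,0,0],"hand":0}]'
python3 -m crank '[{"linear":[0,0.002,0],"dr":[0,0,0],"hand":0},{"linear":[0,0.004,0],"dr":[0,0,0],"hand":0},{"linear":[0,0.004,0],"dr":[0,0,0],"hand":0}]'
python3 -m crank '[{"linear":[0,0.002,0],"dr":[0,0,0],"hand":0},{"linear":[0,0.004,0],"dr":[0,0,0],"hand":0},{"linear":[0,0.004,0],"dr":[0,0,0],"hand":0}]'
python3 -c "
from h import *
a=bot.read_camera('top')[110:220,250:350]
b=bot.read_camera('scene')[190:300,250:390]
cv2.imwrite('pics/v6.png',np.hstack([cv2.resize(x,None,fx=3.3,fy=3.3,interpolation=cv2.INTER_CUBIC) for x in(a,b)]))"
```

```text
t: 17.25
eef_pos: [0.5381, -0.1143, -0.0197]
tool_rot: [0.492, -0.494, 0.508, -0.506]
contact_force: [0.3, -0.6, 0.9]
gripper_width: 0.497
t: 17.5
eef_pos: [0.5412, -0.1146, -0.0206]
tool_rot: [-0.493, 0.492, -0.507, 0.508]
contact_force: [-0.9, 0.4, -0.4]
gripper_width: 0.497
t: 17.75
eef_pos: [0.54, -0.1142, -0.0258]
tool_rot: [-0.493, 0.493, -0.507, 0.507]
contact_force: [-0.1, -0.1, -1.0]
gripper_width: 0.503
```

View pics/v6.png

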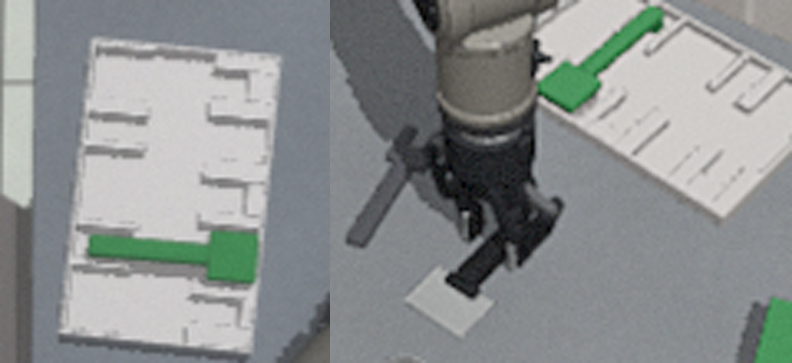

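The brush sits in compartment 2 with its head in the wide pocket (top crop (233,255)), close to the -y end wall. The fingers straddle the scraper handle. Closing.

```bash
python3 -m crank '[{"linear":[0,0.002,0],"dr":[0,0,0],"hand":0},{"linear":[0,0.002,0],"dr":[0,0,0],"hand":-1},{"linear":[0,0.002,0],"dr":[0,0,0],"hand":-1},{"linear":[0,0.002,0],"dr":[0,0,0],"hand":-1},{"linear":[0,0.002,0],"dr":[0,0,0],"hand":-1},{"linear":[0,0.002,0],"dr":[0,0,0],"hand":-1},{"linear":[0,0.002,0],"dr":[0,0,0],"hand":-1}]' 40
python3 -m crank '[{"linear":[0,-0.02,0],"dr":[0,0,0],"hand":-1},{"linear":[0,-0.04,0],"dr":[0,0,0],"hand":-1},{"linear":[0,-0.07,0],"dr":[0,0,0],"hand":-1},{"linear":[0,-0.11,0],"dr":[0,0,0],"hand":-1},{"linear":[0,-0.11,0],"dr":[0,0,0],"hand":-1}]'
python3 -c "
from h import *
move(0.5507,0.1375,0.08,1.471)
print(np.round(bot.get_obs()['q'],2))"
```

```text
t: 18.43
eef_pos: [0.5399, -0.1144, -0.028]
tool_rot: [-0.493, 0.493, -0.507, 0.507]
contact_force: [-0.0, -1.2, 0.8]
gripper_width: 0.265
t: 18.85
eef_pos: [0.5439, -0.1157, 0.0879]
tool_rot: [-0.495, 0.49, -0.505, 0.51]
contact_force: [2.7, 0.1, -1.7]
gripper_width: 0.266
lin [-0.2533, 0.0078, -0.0009] dr [-0.55, 3.98, 0.0] tcp [ 0.5439 -0.1157  0.0879] q7 0.35 F [ 2.7  0.1 -1.7] w 0.266
[-0.3   0.45  0.5   1.98 -0.3   0.78  0.35]
```

```bash
python3 -m crank '[{"linear":[-0.252,0,-0.001],"dr":[0,-60,0],"hand":-1},{"linear":[-0.252,0,-0.001],"dr":[0,-60,0],"hand":-1},{"linear":[-0.252,0,-0.001],"dr":[0,-60,0],"hand":-1},{"linear":[-0.252,0,-0.001],"dr":[0,-60,0],"hand":-1},{"linear":[-0.252,0,-0.001],"dr":[0,-60,0],"hand":-1},{"linear":[-0.252,0,-0.001],"dr":[0,-60,0],"hand":-1},{"linear":[-0.252,0,-0.001],"dr":[0,-60,0],"hand":-1},{"linear":[-0.252,0,-0.001],"dr":[0,-60,0],"hand":-1},{"linear":[-0.252,0,-0.001],"dr":[0,-60,0],"hand":-1},{"linear":[-0.252,0,-0.001],"dr":[0,-60,0],"hand":-1}]'
python3 -m crank '[{"linear":[0,0,0],"dr":[0,-60,0],"hand":-1},{"linear":[0,0,0],"dr":[0,-60,0],"hand":-1},{"linear":[0,0,0],"dr":[0,-60,0],"hand":-1},{"linear":[0,0,0],"dr":[0,-60,0],"hand":-1},{"linear":[0,0,0],"dr":[0,-60,0],"hand":-1},{"linear":[0,0,0],"dr":[0,-60,0],"hand":-1},{"linear":[0,0,0],"dr":[0,-60,0],"hand":-1},{"linear":[0,0,0],"dr":[0,-60,0],"hand":-1},{"linear":[0,0,0],"dr":[0,-60,0],"hand":-1},{"linear":[0,0,0],"dr":[0,-60,0],"hand":-1}]'
python3 -m crank '[{"linear":[0,0,0],"dr":[0,-56,0],"hand":-1},{"linear":[0,0,0],"dr":[0,-56,0],"hand":-1},{"linear":[0,0,0],"dr":[0,-56,0],"hand":-1},{"linear":[0,0,0],"dr":[0,-56,0],"hand":-1},{"linear":[0,0,0],"dr":[0,-56,0],"hand":-1},{"linear":[0,0,0],"dr":[0,-56,0],"hand":-1},{"linear":[0,0,0],"dr":[0,-56,0],"hand":-1},{"linear":[0,0,0],"dr":[0,-56,0],"hand":-1},{"linear":[0,0,0],"dr":[0,-56,0],"hand":-1},{"linear":[0,0,0],"dr":[0,-56,0],"hand":-1}]'
python3 -c "
from h import *
move(0.5507,0.1375,0.006,1.471)
print(np.round(bot.get_obs()['q'],2))"
```

```text
t: 19.68
eef_pos: [0.5459, 0.1377, 0.0816]
tool_rot: [-0.68, 0.68, -0.192, 0.192]
contact_force: [0.8, -0.0, -0.5]
gripper_width: 0.265
t: 20.52
eef_pos: [0.546, 0.137, 0.0817]
tool_rot: [0.686, -0.686, -0.172, 0.173]
contact_force: [0.4, 0.1, -0.0]
gripper_width: 0.266
t: 21.35
eef_pos: [0.5461, 0.1372, 0.0818]
tool_rot: [0.526, -0.525, -0.473, 0.473]
contact_force: [0.3, -1.0, -1.7]
gripper_width: 0.269
lin [0.0008, 0.0758, -0.0046] dr [-0.03, -0.3, 0.0] tcp [0.5461 0.1372 0.0818] q7 2.53 F [ 0.3 -1.  -1.7] w 0.269
[-0.14  0.45 -0.27  1.91  0.16  0.8   2.53]
```

```bash
python3 -m crank '[{"linear":[0.001,0.03,-0.0046],"dr":[0,0,0],"hand":-1},{"linear":[0.001,0.06,-0.0046],"dr":[0,0,0],"hand":-1},{"linear":[0.001,0.075,-0.0046],"dr":[0,0,0],"hand":-1},{"linear":[0.001,0.082,-0.0046],"dr":[0,0,0],"hand":-1},{"linear":[0.001,0.082,-0.0046],"dr":[0,0,0],"hand":-1}]'
python3 -m crank '[{"linear":[0,0.005,0],"dr":[0,0,0],"hand":-1},{"linear":[0,0.01,0],"dr":[0,0,0],"hand":-1},{"linear":[0,0.01,0],"dr":[0,0,0],"hand":-1}]'
python3 -m crank '[{"linear":[0,0.005,0],"dr":[0,0,0],"hand":-1},{"linear":[0,0.009,0],"dr":[0,0,0],"hand":-1},{"linear":[0,0.009,0],"dr":[0,0,0],"hand":-1}]'
```

```text
t: 21.77
eef_pos: [0.5496, 0.1377, -0.0016]
tool_rot: [0.525, -0.524, -0.473, 0.475]
contact_force: [-0.9, 0.2, -0.5]
gripper_width: 0.266
t: 22.02
eef_pos: [0.5511, 0.1382, -0.0099]
tool_rot: [-0.524, 0.524, 0.475, -0.474]
contact_force: [0.1, -0.4, -1.6]
gripper_width: 0.269
t: 22.27
eef_pos: [0.5505, 0.1379, -0.0195]
tool_rot: [0.524, -0.524, -0.474, 0.475]
contact_force: [-0.0, -0.1, 0.0]
gripper_width: 0.269
```

```bash
python3 -m crank '[{"linear":[0,0.002,0],"dr":[0,0,0],"hand":-1},{"linear":[0,0.004,0],"dr":[0,0,0],"hand":-1},{"linear":[0,0.004,0],"dr":[0,0,0],"hand":-1},{"linear":[0,0.004,0],"dr":[0,0,0],"hand":-0.15},{"linear":[0,0.004,0],"dr":[0,0,0],"hand":-0.15},{"linear":[0,0.004,0],"dr":[0,0,0],"hand":-0.15},{"linear":[0,0.004,0],"dr":[0,0,0],"hand":-0.15}]'
python3 -m crank '[{"linear":[0,-0.02,0],"dr":[0,0,0],"hand":-0.15},{"linear":[0,-0.05,0],"dr":[0,0,0],"hand":-0.15},{"linear":[0,-0.08,0],"dr":[0,0,0],"hand":-0.15},{"linear":[0,-0.12,0],"dr":[0,0,0],"hand":-0.15},{"linear":[0,-0.16,0],"dr":[0,0,0],"hand":-0.15},{"linear":[0,-0.16,0],"dr":[0,0,0],"hand":-0.15}]'
python3 fitall.py paddle scoop spanner tumbler
python3 -c "
from h import *
move(0.4165,-0.345,0.12,-1.35)"
```

```text
t: 22.85
eef_pos: [0.5511, 0.1382, -0.0228]
tool_rot: [-0.524, 0.524, 0.475, -0.474]
contact_force: [0.8, 0.1, 0.0]
gripper_width: 0.428
t: 23.35
eef_pos: [0.5558, 0.14, 0.1451]
tool_rot: [-0.522, 0.526, 0.479, -0.47]
contact_force: [1.4, 0.7, 0.5]
gripper_width: 0.425
paddle ['scene'] [0.4173, -0.3445, -1.3278] 0.272
paddle ['top'] [0.4164, -0.3451, -1.3408] 0.089
paddle ['scene', 'top'] [0.4164, -0.3447, -1.3402] 0.183
scoop ['scene'] [0.5527, -0.3295, 1.2885] 0.049
scoop ['top'] [0.5518, -0.3319, 1.2581] 0.054
scoop ['scene', 'top'] [0.5522, -0.3306, 1.2682] 0.063
spanner ['scene'] [0.4178, -0.1204, 1.8321] 0.104
spanner ['top'] [0.4148, -0.1211, 1.8091] 0.119
spanner ['scene', 'top'] [0.4161, -0.1203, 1.8235] 0.143
tumbler ['scene'] [0.6745, -0.2985, 0.0029] 0.146
tumbler ['top'] [0.6814, -0.3063, 0.1565] 0.26
tumbler ['scene', 'top'] [0.6798, -0.3046, 0.2342] 0.21
lin [-0.4938, 0.0164, 0.0854] dr [-0.1, -18.32, -0.02] tcp [0.5503 0.138  0.136 ] q7 2.56 F [0.3 0.  0.1] w 0.424
```

```bash
python3 -m crank '[{"linear":[-0.375,0,0.065],"dr":[0,55,0],"hand":0},{"linear":[-0.375,0,0.065],"dr":[0,55,0],"hand":0},{"linear":[-0.375,0,0.065],"dr":[0,55,0],"hand":0},{"linear":[-0.375,0,0.065],"dr":[0,55,0],"hand":0},{"linear":[-0.375,0,0.065],"dr":[0,55,0],"hand":0},{"linear":[-0.375,0,0.065],"dr":[0,55,0],"hand":0},{"linear":[-0.375,0,0.065],"dr":[0,55,0],"hand":0},{"linear":[-0.375,0,0.065],"dr":[0,55,0],"hand":0},{"linear":[-0.375,0,0.065],"dr":[0,55,0],"hand":0},{"linear":[-0.375,0,0.065],"dr":[0,55,0],"hand":0}]'
python3 -m crank '[{"linear":[0,0,0],"dr":[0,55,0],"hand":0},{"linear":[0,0,0],"dr":[0,55,0],"hand":0},{"linear":[0,0,0],"dr":[0,55,0],"hand":0},{"linear":[0,0,0],"dr":[0,55,0],"hand":0},{"linear":[0,0,0],"dr":[0,55,0],"hand":0},{"linear":[0,0,0],"dr":[0,55,0],"hand":0},{"linear":[0,0,0],"dr":[0,55,0],"hand":0},{"linear":[0,0,0],"dr":[0,55,0],"hand":0},{"linear":[0,0,0],"dr":[0,55,0],"hand":0},{"linear":[0,0,0],"dr":[0,55,0],"hand":0}]'
python3 -c "
from h import *
move(0.4165,-0.345,0.12,-1.342)
print(np.round(bot.get_obs()['q'],2))"
```

```text
t: 24.68
eef_pos: [0.4457, -0.2365, 0.1369]
tool_rot: [-0.684, 0.686, 0.175, -0.176]
contact_force: [-0.2, -1.0, 0.1]
gripper_width: 0.496
t: 25.52
eef_pos: [0.4491, -0.2283, 0.1367]
tool_rot: [-0.69, 0.69, -0.156, 0.156]
contact_force: [0.2, 0.6, -0.9]
gripper_width: 0.5
lin [0.0208, 0.0167, -0.1193] dr [0.02, 51.4, -0.02] tcp [ 0.4491 -0.2283  0.1367] q7 1.55 F [ 0.2  0.6 -0.9] w 0.5
[ 0.17  0.27  0.21  2.03 -0.08  0.85  1.55]
```

```bash
python3 -m crank '[{"linear":[0.021,0.016,-0.119],"dr":[0,51.4,0],"hand":0},{"linear":[0.021,0.016,-0.119],"dr":[0,51.4,0],"hand":0},{"linear":[0.021,0.016,-0.119],"dr":[0,51.4,0],"hand":0},{"linear":[0.021,0.016,-0.119],"dr":[0,51.4,0],"hand":0},{"linear":[0.021,0.016,-0.119],"dr":[0,51.4,0],"hand":0},{"linear":[0.021,0.016,-0.119],"dr":[0,51.4,0],"hand":0},{"linear":[0.021,0.016,-0.119],"dr":[0,51.4,0],"hand":0},{"linear":[0.021,0.016,-0.119],"dr":[0,51.4,0],"hand":0},{"linear":[0.021,0.016,-0.119],"dr":[0,51.4,0],"hand":0},{"linear":[0.021,0.016,-0.119],"dr":[0,51.4,0],"hand":0}]'
python3 -c "
from h import *
move(0.4165,-0.345,-0.028,-1.342)
print(np.round(bot.get_obs()['q'],2))"
```

```text
t: 26.35
eef_pos: [0.4165, -0.3448, 0.1209]
tool_rot: [-0.554, 0.554, -0.439, 0.439]
contact_force: [-0.0, 0.7, -0.5]
gripper_width: 0.5
lin [0.0002, 0.1489, -0.0001] dr [0.01, 0.09, -0.01] tcp [ 0.4165 -0.3448  0.1209] q7 1.01 F [-0.   0.7 -0.5] w 0.5
[ 0.22  0.37  0.45  1.97 -0.21  0.84  1.01]
```

```bash
python3 -m crank '[{"linear":[0,0.04,0],"dr":[0,0,0],"hand":0},{"linear":[0,0.08,0],"dr":[0,0,0],"hand":0},{"linear":[0,0.12,0],"dr":[0,0,0],"hand":0},{"linear":[0,0.138,0],"dr":[0,0,0],"hand":0},{"linear":[0,0.146,0],"dr":[0,0,0],"hand":0},{"linear":[0,0.146,0],"dr":[0,0,0],"hand":0},{"linear":[0,0.149,0],"dr":[0,0,0],"hand":0},{"linear":[0,0.149,0],"dr":[0,0,0],"hand":0}]'
python3 -m crank '[{"linear":[0,0.001,0],"dr":[0,0,0],"hand":-1},{"linear":[0,0.001,0],"dr":[0,0,0],"hand":-1},{"linear":[0,0.001,0],"dr":[0,0,0],"hand":-1},{"linear":[0,0.001,0],"dr":[0,0,0],"hand":-1},{"linear":[0,0.001,0],"dr":[0,0,0],"hand":-1},{"linear":[0,0.001,0],"dr":[0,0,0],"hand":-1}]' 40
python3 -m crank '[{"linear":[0,-0.02,0],"dr":[0,0,0],"hand":-1},{"linear":[0,-0.04,0],"dr":[0,0,0],"hand":-1},{"linear":[0,-0.07,0],"dr":[0,0,0],"hand":-1},{"linear":[0,-0.11,0],"dr":[0,0,0],"hand":-1},{"linear":[0,-0.15,0],"dr":[0,0,0],"hand":-1},{"linear":[0,-0.16,0],"dr":[0,0,0],"hand":-1},{"linear":[0,-0.16,0],"dr":[0,0,0],"hand":-1}]'
python3 -c "
from h import *
move(0.6084,0.1317,0.12,-1.671)
print(np.round(bot.get_obs()['q'],2))"
```

```text
t: 27.02
eef_pos: [0.4174, -0.3458, -0.0268]
tool_rot: [0.553, -0.553, 0.44, -0.441]
contact_force: [0.2, -0.4, 0.7]
gripper_width: 0.498
t: 27.52
eef_pos: [0.4174, -0.3455, -0.0278]
tool_rot: [0.553, -0.553, 0.44, -0.441]
contact_force: [-0.8, 0.4, 7.0]
gripper_width: 0.198
t: 28.1
eef_pos: [0.4186, -0.3466, 0.1349]
tool_rot: [0.554, -0.552, 0.438, -0.443]
contact_force: [-0.3, -0.3, -1.6]
gripper_width: 0.194
lin [-0.4238, 0.0146, 0.2918] dr [-0.39, 18.67, 0.22] tcp [ 0.4186 -0.3466  0.1349] q7 1.0 F [-0.3 -0.3 -1.6] w 0.194
[ 0.2   0.35  0.47  1.96 -0.21  0.86  1.  ]
```

```bash
python3 -m crank '[{"linear":[-0.3,0,0.206],"dr":[0,0,0],"hand":-1},{"linear":[-0.3,0,0.206],"dr":[0,0,0],"hand":-1},{"linear":[-0.3,0,0.206],"dr":[0,0,0],"hand":-1},{"linear":[-0.3,0,0.206],"dr":[0,0,0],"hand":-1},{"linear":[-0.3,0,0.206],"dr":[0,0,0],"hand":-1},{"linear":[-0.3,0,0.206],"dr":[0,0,0],"hand":-1},{"linear":[-0.3,0,0.206],"dr":[0,0,0],"hand":-1},{"linear":[-0.3,0,0.206],"dr":[0,0,0],"hand":-1},{"linear":[-0.3,0,0.206],"dr":[0,0,0],"hand":-1},{"linear":[-0.3,0,0.206],"dr":[0,0,0],"hand":-1}]'
python3 -m crank '[{"linear":[-0.124,0,0.086],"dr":[0,18.7,0],"hand":-1},{"linear":[-0.124,0,0.086],"dr":[0,18.7,0],"hand":-1},{"linear":[-0.124,0,0.086],"dr":[0,18.7,0],"hand":-1},{"linear":[-0.124,0,0.086],"dr":[0,18.7,0],"hand":-1},{"linear":[-0.124,0,0.086],"dr":[0,18.7,0],"hand":-1},{"linear":[-0.124,0,0.086],"dr":[0,18.7,0],"hand":-1},{"linear":[-0.124,0,0.086],"dr":[0,18.7,0],"hand":-1}]'
python3 -c "
from h import *
move(0.6084,0.1317,0.0,-1.671)
print(np.round(bot.get_obs()['q'],2))"; python3 fitall.py scoop spanner tumbler
```

```text
t: 28.93
eef_pos: [0.5515, 0.0024, 0.1295]
tool_rot: [0.556, -0.555, 0.438, -0.437]
contact_force: [0.3, 0.3, -0.1]
gripper_width: 0.196
t: 29.52
eef_pos: [0.6052, 0.1321, 0.1297]
tool_rot: [0.473, -0.475, 0.525, -0.525]
contact_force: [0.5, -0.6, -1.5]
gripper_width: 0.194
lin [-0.0001, 0.1297, 0.0035] dr [0.12, -0.07, 0.1] tcp [0.6052 0.1321 0.1297] q7 -0.23 F [ 0.5 -0.6 -1.5] w 0.194
[-0.6   0.48  0.39  1.78 -0.22  0.93 -0.23]
scoop ['scene'] [0.5523, -0.3316, 1.2705] 0.086
scoop ['top'] [0.5523, -0.3325, 1.2571] 0.041
scoop ['scene', 'top'] [0.5524, -0.3323, 1.2591] 0.065
spanner ['scene'] [0.417, -0.1178, 1.8168] 0.178
spanner ['top'] [0.4158, -0.1219, 1.8156] 0.137
spanner ['scene', 'top'] [0.416, -0.1198, 1.8082] 0.174
tumbler ['scene'] [0.6756, -0.2996, 0.0068] 0.151
tumbler ['top'] [0.6814, -0.3064, 0.1298] 0.139
tumbler ['scene', 'top'] [0.6798, -0.3049, 0.1989] 0.155
```

```bash
python3 -m crank '[{"linear":[0,0.04,0.0035],"dr":[0,0,0],"hand":-1},{"linear":[0,0.08,0.0035],"dr":[0,0,0],"hand":-1},{"linear":[0,0.115,0.0035],"dr":[0,0,0],"hand":-1},{"linear":[0,0.13,0.0035],"dr":[0,0,0],"hand":-1},{"linear":[0,0.13,0.0035],"dr":[0,0,0],"hand":-1},{"linear":[0,0.13,0.0035],"dr":[0,0,0],"hand":-1}]'
python3 -m crank '[{"linear":[0,0.005,0],"dr":[0,0,0],"hand":-1},{"linear":[0,0.01,0],"dr":[0,0,0],"hand":-1},{"linear":[0,0.01,0],"dr":[0,0,0],"hand":-1}]'
python3 -m crank '[{"linear":[0,0.005,0],"dr":[0,0,0],"hand":-1},{"linear":[0,0.008,0],"dr":[0,0,0],"hand":-1},{"linear":[0,0.008,0],"dr":[0,0,0],"hand":-1}]'
python3 -m crank '[{"linear":[0,0.0025,0],"dr":[0,0,0],"hand":-1},{"linear":[0,0.0045,0],"dr":[0,0,0],"hand":-1},{"linear":[0,0.0045,0],"dr":[0,0,0],"hand":-1}]'
```

```text
t: 30.42
eef_pos: [0.6095, 0.1329, 0.0007]
tool_rot: [0.474, -0.475, 0.525, -0.525]
contact_force: [-0.3, 0.8, -0.6]
gripper_width: 0.195
t: 30.67
eef_pos: [0.6102, 0.1334, -0.0085]
tool_rot: [-0.475, 0.474, -0.524, 0.525]
contact_force: [1.1, 1.0, -1.0]
gripper_width: 0.193
t: 30.92
eef_pos: [0.6094, 0.1332, -0.0174]
tool_rot: [0.474, -0.474, 0.525, -0.524]
contact_force: [-0.2, 0.1, -1.0]
gripper_width: 0.197
t: 31.17
eef_pos: [0.6095, 0.1332, -0.0219]
tool_rot: [0.474, -0.474, 0.525, -0.524]
contact_force: [-0.1, 0.1, -0.6]
gripper_width: 0.195
```

```bash
python3 -m crank '[{"linear":[0,0.001,0],"dr":[0,0,0],"hand":-1},{"linear":[0,0.001,0],"dr":[0,0,0],"hand":-0.25},{"linear":[0,0.001,0],"dr":[0,0,0],"hand":-0.25},{"linear":[0,0.001,0],"dr":[0,0,0],"hand":-0.25},{"linear":[0,0.001,0],"dr":[0,0,0],"hand":-0.25}]'
python3 -m crank '[{"linear":[0,-0.02,0],"dr":[0,0,0],"hand":-0.25},{"linear":[0,-0.05,0],"dr":[0,0,0],"hand":-0.25},{"linear":[0,-0.08,0],"dr":[0,0,0],"hand":-0.25},{"linear":[0,-0.12,0],"dr":[0,0,0],"hand":-0.25},{"linear":[0,-0.16,0],"dr":[0,0,0],"hand":-0.25},{"linear":[0,-0.16,0],"dr":[0,0,0],"hand":-0.25}]'
python3 -c "
from h import *
move(0.5523,-0.332,0.12,1.262)"
```

```text
t: 31.58
eef_pos: [0.6099, 0.1333, -0.0223]
tool_rot: [-0.474, 0.474, -0.525, 0.525]
contact_force: [0.1, -0.5, -0.1]
gripper_width: 0.38
t: 32.08
eef_pos: [0.615, 0.1338, 0.1459]
tool_rot: [-0.478, 0.47, -0.523, 0.527]
contact_force: [1.1, -0.2, 0.2]
gripper_width: 0.375
lin [0.4699, 0.0232, -0.0153] dr [-0.66, 11.86, -0.38] tcp [0.615  0.1338 0.1459] q7 -0.22 F [ 1.1 -0.2  0.2] w 0.375
```

```bash
python3 -m crank '[{"linear":[0.36,0,-0.012],"dr":[0,12,0],"hand":-0.1},{"linear":[0.36,0,-0.012],"dr":[0,12,0],"hand":-0.1},{"linear":[0.36,0,-0.012],"dr":[0,12,0],"hand":-0.1},{"linear":[0.36,0,-0.012],"dr":[0,12,0],"hand":-0.1},{"linear":[0.36,0,-0.012],"dr":[0,12,0],"hand":-0.1},{"linear":[0.36,0,-0.012],"dr":[0,12,0],"hand":-0.1},{"linear":[0.36,0,-0.012],"dr":[0,12,0],"hand":-0.1},{"linear":[0.36,0,-0.012],"dr":[0,12,0],"hand":-0.1},{"linear":[0.36,0,-0.012],"dr":[0,12,0],"hand":-0.1},{"linear":[0.36,0,-0.012],"dr":[0,12,0],"hand":-0.1}]'
python3 -c "
from h import *
move(0.5523,-0.332,0.11,1.262)"; python3 fitall.py scoop; python3 see.py v7
```

```text
t: 32.92
eef_pos: [0.559, -0.2324, 0.1382]
tool_rot: [-0.413, 0.415, -0.572, 0.575]
contact_force: [-0.2, 0.7, 0.2]
gripper_width: 0.446
lin [0.0965, 0.0286, 0.025] dr [-0.1, -0.68, 0.23] tcp [ 0.559  -0.2324  0.1382] q7 0.21 F [-0.2  0.7  0.2] w 0.446
scoop ['scene'] [0.553, -0.3314, 1.2713] 0.081
```

View pics/v7.png

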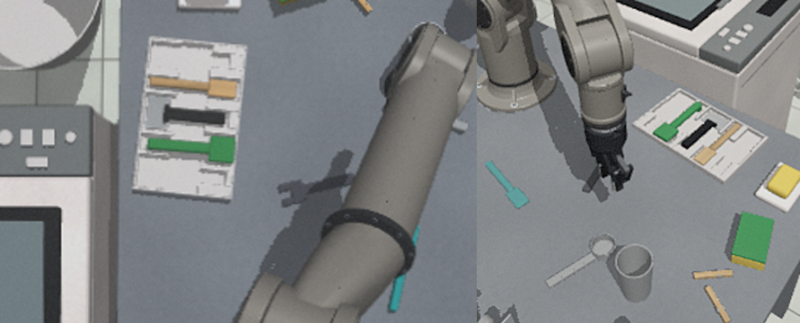

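Paddle, scraper and brush lie in compartments 4, 3 and 2 (top view (192,87), (192,117) and (190,148)). The scoop is unmoved. Now descending on it.

```bash
python3 -m crank '[{"linear":[0.04,0,0.01],"dr":[0,-0.7,0],"hand":-0.1},{"linear":[0.08,0,0.02],"dr":[0,-0.7,0],"hand":-0.1},{"linear":[0.0965,0.01,0.025],"dr":[0,-0.7,0],"hand":-0.1},{"linear":[0.0965,0.05,0.025],"dr":[0,-0.7,0],"hand":-0.1},{"linear":[0.0965,0.09,0.025],"dr":[0,-0.7,0],"hand":-0.1},{"linear":[0.0965,0.13,0.025],"dr":[0,-0.7,0],"hand":-0.1},{"linear":[0.0965,0.15,0.025],"dr":[0,-0.7,0],"hand":-0.1},{"linear":[0.0965,0.16,0.025],"dr":[0,-0.7,0],"hand":-0.1},{"linear":[0.0965,0.16,0.025],"dr":[0,-0.7,0],"hand":-0.1}]'
python3 -c "
from h import *
move(0.5525,-0.332,-0.0275,1.265)"
```

```text
t: 33.97
eef_pos: [0.555, -0.3212, -0.0248]
tool_rot: [0.42, -0.421, 0.57, -0.567]
contact_force: [-0.3, 0.1, -0.0]
gripper_width: 0.452
lin [0.011, 0.0026, 0.0008] dr [0.23, 0.54, -0.05] tcp [ 0.555  -0.3212 -0.0248] q7 0.48 F [-0.3  0.1 -0. ] w 0.452
```

```bash
python3 -m crank '[{"linear":[0.0055,0.001,0.0008],"dr":[0,0.5,0],"hand":-0.1},{"linear":[0.011,0.003,0.0008],"dr":[0,0.5,0],"hand":-0.1},{"linear":[0.011,0.003,0.0008],"dr":[0,0.5,0],"hand":-0.1}]'
python3 -m crank '[{"linear":[0,0,0],"dr":[0,0,0],"hand":-1},{"linear":[0,0,0],"dr":[0,0,0],"hand":-1},{"linear":[0,0,0],"dr":[0,0,0],"hand":-1},{"linear":[0,0,0],"dr":[0,0,0],"hand":-1},{"linear":[0,0,0],"dr":[0,0,0],"hand":-1},{"linear":[0,0,0],"dr":[0,0,0],"hand":-1}]' 40
python3 -m crank '[{"linear":[0,-0.02,0],"dr":[0,0,0],"hand":-1},{"linear":[0,-0.04,0],"dr":[0,0,0],"hand":-1},{"linear":[0,-0.07,0],"dr":[0,0,0],"hand":-1},{"linear":[0,-0.11,0],"dr":[0,0,0],"hand":-1},{"linear":[0,-0.15,0],"dr":[0,0,0],"hand":-1},{"linear":[0,-0.16,0],"dr":[0,0,0],"hand":-1},{"linear":[0,-0.16,0],"dr":[0,0,0],"hand":-1}]'
python3 -c "
from h import *
move(0.4363,0.149,0.12,1.471)"
```

```text
t: 34.22
eef_pos: [0.5539, -0.3367, -0.0236]
tool_rot: [-0.417, 0.417, -0.57, 0.572]
contact_force: [-0.8, 0.4, 0.7]
gripper_width: 0.447
t: 34.72
eef_pos: [0.5541, -0.3347, -0.0241]
tool_rot: [-0.418, 0.417, -0.57, 0.571]
contact_force: [-1.4, -0.2, 4.6]
gripper_width: 0.185
t: 35.3
eef_pos: [0.5558, -0.3355, 0.1391]
tool_rot: [-0.419, 0.416, -0.568, 0.573]
contact_force: [0.0, -0.4, -0.9]
gripper_width: 0.188
lin [-0.4257, 0.0168, -0.2604] dr [-0.45, -11.86, 0.08] tcp [ 0.5558 -0.3355  0.1391] q7 0.4 F [ 0.  -0.4 -0.9] w 0.188
```

```bash
python3 -m crank '[{"linear":[-0.34,0,-0.208],"dr":[0,-8,0],"hand":-1},{"linear":[-0.34,0,-0.208],"dr":[0,-8,0],"hand":-1},{"linear":[-0.34,0,-0.208],"dr":[0,-8,0],"hand":-1},{"linear":[-0.34,0,-0.208],"dr":[0,-8,0],"hand":-1},{"linear":[-0.34,0,-0.208],"dr":[0,-8,0],"hand":-1},{"linear":[-0.34,0,-0.208],"dr":[0,-8,0],"hand":-1},{"linear":[-0.34,0,-0.208],"dr":[0,-8,0],"hand":-1},{"linear":[-0.34,0,-0.208],"dr":[0,-8,0],"hand":-1},{"linear":[-0.34,0,-0.208],"dr":[0,-8,0],"hand":-1},{"linear":[-0.34,0,-0.208],"dr":[0,-8,0],"hand":-1}]'
python3 -c "
from h import *
move(0.4361,0.1468,0.1,1.471)"
```

```text
t: 36.13
eef_pos: [0.4552, 0.0575, 0.1333]
tool_rot: [0.457, -0.458, 0.54, -0.538]
contact_force: [0.3, 0.9, -0.9]
gripper_width: 0.182
lin [-0.085, 0.0335, -0.0331] dr [0.16, -3.58, -0.04] tcp [0.4552 0.0575 0.1333] q7 -0.3 F [ 0.3  0.9 -0.9] w 0.182
```

```bash
python3 -m crank '[{"linear":[-0.085,0,-0.033],"dr":[0,-3.6,0],"hand":-1},{"linear":[-0.085,0,-0.033],"dr":[0,-3.6,0],"hand":-1},{"linear":[-0.085,0.02,-0.033],"dr":[0,-3.6,0],"hand":-1},{"linear":[-0.085,0.04,-0.033],"dr":[0,-3.6,0],"hand":-1},{"linear":[-0.085,0.06,-0.033],"dr":[0,-3.6,0],"hand":-1},{"linear":[-0.085,0.06,-0.033],"dr":[0,-3.6,0],"hand":-1},{"linear":[-0.085,0.06,-0.033],"dr":[0,-3.6,0],"hand":-1}]'
python3 -c "
from h import *
move(0.4361,0.1468,0.003,1.471)
print(np.round(bot.get_obs()['q'],2))"
```

```text
t: 36.72
eef_pos: [0.4378, 0.1415, 0.0733]
tool_rot: [0.472, -0.475, 0.526, -0.525]
contact_force: [0.5, -0.3, 0.2]
gripper_width: 0.184
lin [-0.0053, 0.0703, -0.002] dr [0.19, -0.26, 0.14] tcp [0.4378 0.1415 0.0733] q7 -0.4 F [ 0.5 -0.3  0.2] w 0.184
[-0.71  0.31  0.31  2.18 -0.15  0.67 -0.4 ]
```

```bash
python3 -m crank '[{"linear":[0,0.03,0],"dr":[0,0,0],"hand":-1},{"linear":[0,0.06,0],"dr":[0,0,0],"hand":-1},{"linear":[0,0.072,0],"dr":[0,0,0],"hand":-1},{"linear":[0,0.072,0],"dr":[0,0,0],"hand":-1},{"linear":[0,0.072,0],"dr":[0,0,0],"hand":-1},{"linear":[0,0.072,0],"dr":[0,0,0],"hand":-1}]'
python3 -c "
from h import *
move(0.4361,0.1468,0.0,1.471)"
```

```text
t: 37.22
eef_pos: [0.4406, 0.1425, 0.0039]
tool_rot: [-0.474, 0.472, -0.525, 0.526]
contact_force: [-0.0, 0.4, -0.7]
gripper_width: 0.189
lin [-0.0038, 0.0039, -0.005] dr [-0.11, -0.29, -0.07] tcp [0.4406 0.1425 0.0039] q7 -0.33 F [-0.   0.4 -0.7] w 0.189
```

```bash
python3 -m crank '[{"linear":[-0.004,0.002,-0.005],"dr":[0,-0.3,0],"hand":-1},{"linear":[-0.004,0.002,-0.005],"dr":[0,-0.3,0],"hand":-1},{"linear":[-0.004,0.002,-0.005],"dr":[0,-0.3,0],"hand":-1},{"linear":[-0.004,0.002,-0.005],"dr":[0,-0.3,0],"hand":-1},{"linear":[-0.004,0.002,-0.005],"dr":[0,-0.3,0],"hand":-1}]'
python3 -c "
from h import *
move(0.4361,0.1468,0.0,1.471)
a=bot.read_camera('top')[110:220,250:350]
b=bot.read_camera('scene')[180:260,290:400]
cv2.imwrite('pics/v8.png',np.hstack([cv2.resize(a,(364,400),interpolation=cv2.INTER_CUBIC),cv2.resize(b,(436,400)[:1]+(317,),interpolation=cv2.INTER_CUBIC) if 0 else cv2.copyMakeBorder(cv2.resize(b,(430,313),interpolation=cv2.INTER_CUBIC),0,87,0,0,0)]))"
```

```text
t: 37.63
eef_pos: [0.4351, 0.1469, 0.0008]
tool_rot: [-0.475, 0.474, -0.524, 0.524]
contact_force: [-0.2, 0.2, -0.0]
gripper_width: 0.187
lin [-0.0, 0.0008, 0.001] dr [-0.03, 0.04, -0.02] tcp [0.4351 0.1469 0.0008] q7 -0.34 F [-0.2  0.2 -0. ] w 0.187
```

View pics/v8.png

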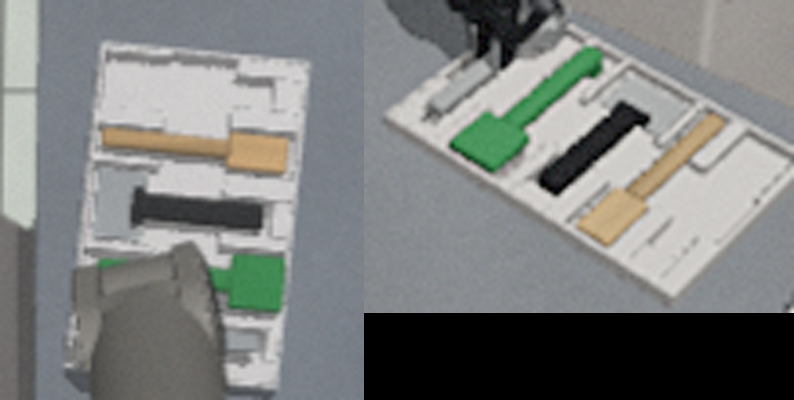

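The scoop's tail lines up with the slot at (455,90) in the right crop, and the other three lie in their compartments. Lowering.

```bash
python3 -m crank '[{"linear":[0,0.005,0.001],"dr":[0,0,0],"hand":-1},{"linear":[0,0.01,0.001],"dr":[0,0,0],"hand":-1},{"linear":[0,0.01,0.001],"dr":[0,0,0],"hand":-1}]'
python3 -m crank '[{"linear":[0,0.004,0],"dr":[0,0,0],"hand":-1},{"linear":[0,0.008,0],"dr":[0,0,0],"hand":-1},{"linear":[0,0.008,0],"dr":[0,0,0],"hand":-1},{"linear":[0,0.008,0],"dr":[0,0,0],"hand":-1}]'
python3 -m crank '[{"linear":[0,0.002,0],"dr":[0,0,0],"hand":-1},{"linear":[0,0.003,0],"dr":[0,0,0],"hand":-1},{"linear":[0,0.003,0],"dr":[0,0,0],"hand":-1}]'
```

```text
t: 37.98
eef_pos: [0.4353, 0.1463, -0.0105]
tool_rot: [0.474, -0.475, 0.524, -0.524]
contact_force: [0.4, 0.2, -1.2]
gripper_width: 0.182
t: 38.32
eef_pos: [0.4356, 0.1464, -0.0178]
tool_rot: [0.474, -0.475, 0.524, -0.524]
contact_force: [0.5, -0.1, -0.6]
gripper_width: 0.18
t: 38.57
eef_pos: [0.436, 0.1467, -0.0202]
tool_rot: [0.475, -0.474, 0.524, -0.524]
contact_force: [0.1, -0.6, 4.1]
gripper_width: 0.186
```

```bash
python3 -m crank '[{"linear":[0,0,0],"dr":[0,0,0],"hand":-0.3},{"linear":[0,0,0],"dr":[0,0,0],"hand":-0.3},{"linear":[0,0,0],"dr":[0,0,0],"hand":-0.3},{"linear":[0,0,0],"dr":[0,0,0],"hand":-0.3},{"linear":[0,-0.02,0],"dr":[0,0,0],"hand":-0.3},{"linear":[0,-0.05,0],"dr":[0,0,0],"hand":-0.3},{"linear":[0,-0.09,0],"dr":[0,0,0],"hand":-0.3},{"linear":[0,-0.13,0],"dr":[0,0,0],"hand":-0.3},{"linear":[0,-0.13,0],"dr":[0,0,0],"hand":-0.3},{"linear":[0,-0.13,0],"dr":[0,0,0],"hand":-0.3}]'
python3 -c "
from h import *
move(0.4155,-0.1205,0.1,1.815)"; python3 fitall.py spanner
```

```text
t: 39.4
eef_pos: [0.4375, 0.1476, 0.1117]
tool_rot: [-0.477, 0.473, -0.524, 0.524]
contact_force: [0.1, 1.0, -0.4]
gripper_width: 0.349
lin [0.269, 0.0107, 0.0046] dr [-0.27, -19.66, -0.17] tcp [0.4375 0.1476 0.1117] q7 -0.43 F [ 0.1  1.  -0.4] w 0.349
spanner ['scene'] [0.4174, -0.1213, 1.8053] 0.079
spanner ['top'] [0.4154, -0.1207, 1.8233] 0.116
spanner ['scene', 'top'] [0.4164, -0.1209, 1.8113] 0.121
```

```bash
python3 -m crank '[{"linear":[0.269,0.01,0.005],"dr":[0,-19.7,0],"hand":0},{"linear":[0.269,0.01,0.005],"dr":[0,-19.7,0],"hand":0},{"linear":[0.269,0.01,0.005],"dr":[0,-19.7,0],"hand":0},{"linear":[0.269,0.01,0.005],"dr":[0,-19.7,0],"hand":0},{"linear":[0.269,0.01,0.005],"dr":[0,-19.7,0],"hand":0},{"linear":[0.269,0.01,0.005],"dr":[0,-19.7,0],"hand":0},{"linear":[0.269,0.01,0.005],"dr":[0,-19.7,0],"hand":0},{"linear":[0.269,0.01,0.005],"dr":[0,-19.7,0],"hand":0},{"linear":[0.269,0.01,0.005],"dr":[0,-19.7,0],"hand":0},{"linear":[0.269,0.01,0.005],"dr":[0,-19.7,0],"hand":0}]'
python3 -c "
from h import *
move(0.416,-0.1208,-0.02,1.814)
print(np.round(bot.get_obs()['q'],2))"
```

```text
t: 40.43
eef_pos: [0.4135, -0.121, 0.0986]
tool_rot: [-0.557, 0.558, -0.436, 0.435]
contact_force: [0.6, -1.4, 0.4]
gripper_width: 0.497
lin [0.0005, 0.1186, 0.0027] dr [0.12, 0.08, -0.04] tcp [ 0.4135 -0.121   0.0986] q7 0.54 F [ 0.6 -1.4  0.4] w 0.497
[-0.24  0.23  0.43  2.23 -0.14  0.71  0.54]
```

```bash
python3 -m crank '[{"linear":[0,0.04,0.002],"dr":[0,0,0],"hand":0},{"linear":[0,0.08,0.002],"dr":[0,0,0],"hand":0},{"linear":[0,0.11,0.002],"dr":[0,0,0],"hand":0},{"linear":[0,0.118,0.002],"dr":[0,0,0],"hand":0},{"linear":[0,0.118,0.002],"dr":[0,0,0],"hand":0},{"linear":[0,0.118,0.002],"dr":[0,0,0],"hand":0},{"linear":[0,0.118,0.002],"dr":[0,0,0],"hand":0}]'
python3 -c "
from h import *
move(0.416,-0.1208,-0.0265,1.814)
print(np.round(bot.get_obs()['q'],2))"
```

```text
t: 41.02
eef_pos: [0.4175, -0.1208, -0.0172]
tool_rot: [0.558, -0.557, 0.434, -0.436]
contact_force: [-0.3, -0.5, 0.4]
gripper_width: 0.501
lin [-0.0004, 0.0093, -0.0015] dr [-0.13, 0.13, 0.03] tcp [ 0.4175 -0.1208 -0.0172] q7 0.71 F [-0.3 -0.5  0.4] w 0.501
[-0.11  0.47  0.3   2.29 -0.34  0.42  0.71]
```

```bash
python3 -m crank '[{"linear":[0,0.004,-0.001],"dr":[0,0,0],"hand":0},{"linear":[0,0.008,-0.001],"dr":[0,0,0],"hand":0},{"linear":[0,0.008,-0.001],"dr":[0,0,0],"hand":0},{"linear":[0,0.008,-0.001],"dr":[0,0,0],"hand":0}]'
python3 -m crank '[{"linear":[0,0,0],"dr":[0,0,0],"hand":-1},{"linear":[0,0,0],"dr":[0,0,0],"hand":-1},{"linear":[0,0,0],"dr":[0,0,0],"hand":-1},{"linear":[0,0,0],"dr":[0,0,0],"hand":-1},{"linear":[0,0,0],"dr":[0,0,0],"hand":-1},{"linear":[0,0,0],"dr":[0,0,0],"hand":-1}]' 60
python3 -m crank '[{"linear":[0,-0.02,0],"dr":[0,0,0],"hand":-1},{"linear":[0,-0.04,0],"dr":[0,0,0],"hand":-1},{"linear":[0,-0.07,0],"dr":[0,0,0],"hand":-1},{"linear":[0,-0.11,0],"dr":[0,0,0],"hand":-1},{"linear":[0,-0.14,0],"dr":[0,0,0],"hand":-1},{"linear":[0,-0.14,0],"dr":[0,0,0],"hand":-1},{"linear":[0,-0.14,0],"dr":[0,0,0],"hand":-1},{"linear":[0,-0.14,0],"dr":[0,0,0],"hand":-1}]'
python3 -c "
from h import *
move(0.6631,0.1262,0.11,1.471)"
```

```text
t: 41.35
eef_pos: [0.4154, -0.1213, -0.0262]
tool_rot: [0.557, -0.557, 0.435, -0.435]
contact_force: [-1.1, 0.1, -0.1]
gripper_width: 0.502
t: 41.85
eef_pos: [0.4154, -0.1214, -0.0261]
tool_rot: [0.557, -0.557, 0.435, -0.435]
contact_force: [-1.4, 0.6, 7.5]
gripper_width: 0.173
t: 42.52
eef_pos: [0.4145, -0.1209, 0.113]
tool_rot: [-0.557, 0.557, -0.435, 0.435]
contact_force: [-0.6, 0.1, -1.7]
gripper_width: 0.17
lin [-0.1794, 0.0029, 0.3011] dr [0.04, 19.76, -0.03] tcp [ 0.4145 -0.1209  0.113 ] q7 0.53 F [-0.6  0.1 -1.7] w 0.17
```

```bash
python3 -m crank '[{"linear":[-0.179,0,0.301],"dr":[0,19.8,0],"hand":-1},{"linear":[-0.179,0,0.301],"dr":[0,19.8,0],"hand":-1},{"linear":[-0.179,0,0.301],"dr":[0,19.8,0],"hand":-1},{"linear":[-0.179,0,0.301],"dr":[0,19.8,0],"hand":-1},{"linear":[-0.179,0,0.301],"dr":[0,19.8,0],"hand":-1},{"linear":[-0.179,0,0.301],"dr":[0,19.8,0],"hand":-1},{"linear":[-0.179,0,0.301],"dr":[0,19.8,0],"hand":-1},{"linear":[-0.179,0,0.301],"dr":[0,19.8,0],"hand":-1},{"linear":[-0.179,0,0.301],"dr":[0,19.8,0],"hand":-1},{"linear":[-0.179,0,0.301],"dr":[0,19.8,0],"hand":-1}]'
python3 -m crank '[{"linear":[0,0.04,0],"dr":[0,0,0],"hand":-1},{"linear":[0,0.07,0],"dr":[0,0,0],"hand":-1},{"linear":[0,0.07,0],"dr":[0,0,0],"hand":-1},{"linear":[0,0.07,0],"dr":[0,0,0],"hand":-1},{"linear":[0,0.07,0],"dr":[0,0,0],"hand":-1}]'
python3 -c "
from h import *
move(0.6631,0.1262,0.005,1.471)
a=bot.read_camera('top')[110:220,250:350]
b=bot.read_camera('scene')[170:270,290:430]
cv2.imwrite('pics/v9.png',np.hstack([cv2.resize(a,(327,360),interpolation=cv2.INTER_CUBIC),cv2.resize(b,(470,360),interpolation=cv2.INTER_CUBIC)]))"
```

```text
t: 43.35
eef_pos: [0.6647, 0.1307, 0.1098]
tool_rot: [0.475, -0.476, 0.524, -0.522]
contact_force: [-0.7, 0.1, -1.5]
gripper_width: 0.171
t: 43.77
eef_pos: [0.664, 0.1243, 0.044]
tool_rot: [-0.474, 0.474, -0.525, 0.525]
contact_force: [0.4, 0.1, -0.3]
gripper_width: 0.169
lin [-0.0018, 0.039, -0.0011] dr [0.0, -0.13, 0.03] tcp [0.664  0.1243 0.044 ] q7 -0.12 F [ 0.4  0.1 -0.3] w 0.169
```

View pics/v9.png

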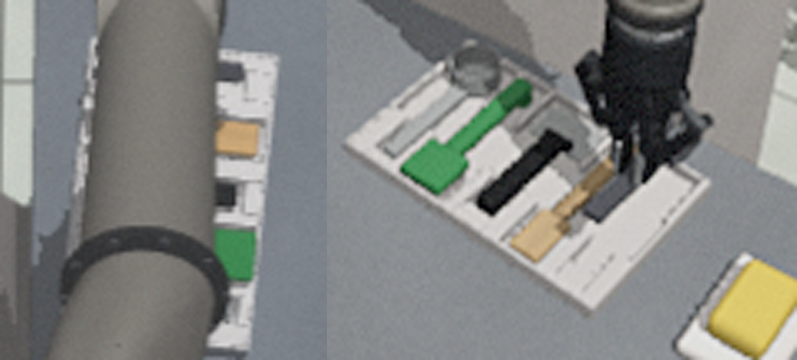

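The spanner is held and lines up with compartment 5 (tail at about (610,200) in the right crop). The other four lie in place. I check the tail, then lower.

```bash
python3 -m crank '[{"linear":[-0.001,0.02,0],"dr":[0,0,0],"hand":-1},{"linear":[-0.001,0.035,0],"dr":[0,0,0],"hand":-1},{"linear":[-0.001,0.042,0],"dr":[0,0,0],"hand":-1},{"linear":[-0.001,0.042,0],"dr":[0,0,0],"hand":-1},{"linear":[-0.001,0.042,0],"dr":[0,0,0],"hand":-1}]'
python3 -c "
from h import *
move(0.6631,0.1262,-0.01,1.471)
im=bot.read_camera('top')
p=proj('top',[.6572,.0655,.035])[0];print(p)
g=cv2.cvtColor(im,cv2.COLOR_BGR2GRAY);x,y=int(p[0]),int(p[1]);print(g[y-8:y+9,x-8:x+10])"
```

```text
t: 44.28
eef_pos: [0.6638, 0.1261, 0.0015]
tool_rot: [0.474, -0.474, 0.525, -0.525]
contact_force: [-0.1, 0.7, -0.5]
gripper_width: 0.169
lin [-0.0, 0.0115, -0.0007] dr [0.03, -0.07, 0.01] tcp [0.6638 0.1261 0.0015] q7 -0.1 F [-0.1  0.7 -0.5] w 0.169
[323.16391141 133.98367953]
[[ 86 134 185 182 174 172 166 151 141 143 138 130 128 131 126 129 130 128]
 [ 84 153 207 197 175 181 190 171 175 196 193 192 188 183 173 175 167 159]
 [ 82 152 208 206 198 200 206 203 202 214 204 201 212 194 180 182 190 175]
 [ 83 152 209 208 207 210 208 209 210 213 208 207 209 205 201 203 207 201]
 [ 91 157 205 208 207 210 211 211 207 210 213 211 211 212 209 212 211 213]
 [ 93 132 174 200 210 211 208 207 208 208 210 211 207 208 209 209 208 214]
 [ 89  93 112 128 136 133 133 134 134 142 162 183 179 192 210 213 212 210]
 [ 86  74  86  83  82  80  83  87  88 104 163 200 201 206 214 198 181 190]
 [ 84  75  80  80  86  83  83  87  98 109 166 211 208 209 211 206 201 201]
 [ 80  80  79  84  83  84  85  84 119 141 166 211 210 211 211 211 212 207]
 [ 81  80  79  81  82  82  80  84 126 146 168 209 209 210 210 211 212 207]
 [ 74  67  74  77  80  83  83  83 148 173 171 208 205 209 207 210 209 195]
 [140 157 123 150 133 112 102  99 166 186 181 209 209 209 209 209 210 196]
 [123 146 134 141 138 125 159 190 200 194 190 208 209 210 208 210 209 199]
 [ 97 118 114 123 131 132 170 210 209 197 195 208 209 208 209 210 210 196]
 [113 128 132 140 145 149 156 186 206 185 166 184 182 192 213 212 212 209]
 [116 131 132 138 137 139 167 204 207 203 199 201 202 208 214 201 185 201]]
```

```bash
python3 -m crank '[{"linear":[0,0.006,0],"dr":[0,0,0],"hand":-1},{"linear":[0,0.012,0],"dr":[0,0,0],"hand":-1},{"linear":[0,0.012,0],"dr":[0,0,0],"hand":-1}]'
python3 -m crank '[{"linear":[0,0.004,0],"dr":[0,0,0],"hand":-1},{"linear":[0,0.008,0],"dr":[0,0,0],"hand":-1},{"linear":[0,0.008,0],"dr":[0,0,0],"hand":-1},{"linear":[0,0.008,0],"dr":[0,0,0],"hand":-1}]'
python3 -m crank '[{"linear":[0,0.002,0],"dr":[0,0,0],"hand":-1},{"linear":[0,0.003,0],"dr":[0,0,0],"hand":-1},{"linear":[0,0.003,0],"dr":[0,0,0],"hand":-1}]'
```

```text
t: 44.58
eef_pos: [0.6632, 0.1263, -0.0116]
tool_rot: [0.474, -0.475, 0.525, -0.524]
contact_force: [-0.2, -0.1, -1.7]
gripper_width: 0.168
t: 44.92
eef_pos: [0.6637, 0.1262, -0.0189]
tool_rot: [0.474, -0.474, 0.525, -0.524]
contact_force: [-0.0, -0.8, -1.7]
gripper_width: 0.172
t: 45.17
eef_pos: [0.664, 0.1262, -0.0216]
tool_rot: [-0.474, 0.474, -0.525, 0.525]
contact_force: [-0.4, -0.4, -1.3]
gripper_width: 0.17
```

```bash
python3 -m crank '[{"linear":[0,0.0015,0],"dr":[0,0,0],"hand":-1},{"linear":[0,0.0015,0],"dr":[0,0,0],"hand":-1},{"linear":[0,0.0015,0],"dr":[0,0,0],"hand":-0.25},{"linear":[0,0.0015,0],"dr":[0,0,0],"hand":-0.25},{"linear":[0,0.0015,0],"dr":[0,0,0],"hand":-0.25},{"linear":[0,0.0015,0],"dr":[0,0,0],"hand":-0.25}]'
python3 -m crank '[{"linear":[0,-0.02,0],"dr":[0,0,0],"hand":-0.25},{"linear":[0,-0.05,0],"dr":[0,0,0],"hand":-0.25},{"linear":[0,-0.09,0],"dr":[0,0,0],"hand":-0.25},{"linear":[0,-0.13,0],"dr":[0,0,0],"hand":-0.25},{"linear":[0,-0.17,0],"dr":[0,0,0],"hand":-0.25},{"linear":[0,-0.21,0],"dr":[0,0,0],"hand":-0.25},{"linear":[0,-0.23,0],"dr":[0,0,0],"hand":-0.25},{"linear":[0,-0.23,0],"dr":[0,0,0],"hand":-0.25},{"linear":[0,-0.23,0],"dr":[0,0,0],"hand":-0.25}]'
python3 -m crank '[{"linear":[-0.19,0,-0.14],"dr":[0,-30,0],"hand":-1},{"linear":[-0.19,0,-0.14],"dr":[0,-30,0],"hand":-1},{"linear":[-0.19,0,-0.14],"dr":[0,-30,0],"hand":-1},{"linear":[-0.19,0,-0.14],"dr":[0,-30,0],"hand":-1},{"linear":[-0.19,0,-0.14],"dr":[0,-30,0],"hand":-1},{"linear":[-0.19,0,-0.14],"dr":[0,-30,0],"hand":-1},{"linear":[-0.19,0,-0.14],"dr":[0,-30,0],"hand":-1},{"linear":[-0.19,0,-0.14],"dr":[0,-30,0],"hand":-1},{"linear":[-0.19,0,-0.14],"dr":[0,-30,0],"hand":-1}]'
python3 see.py v10
python3 -c "
from h import *
move(0.4959,0.3456,0.16,0)
for n,p in dict(scoop=(.4363,.149,1.471),brush=(.492,.1434,-1.671),scraper=(.5507,.1375,1.471),paddle=(.6084,.1317,-1.671),spanner=(.6631,.1262,1.471)).items():
  for c in P:
    m=mask(c,n,proj(c,[p[0],p[1],.01])[0])
    if m is not None: x,f=fit(n,{c:m},[p],.004);print(n,c,np.round(x-p,4),round(f,2))
"
```

```text
t: 45.67
eef_pos: [0.664, 0.1263, -0.0231]
tool_rot: [-0.474, 0.474, -0.525, 0.525]
contact_force: [0.0, -0.2, 0.6]
gripper_width: 0.376
t: 46.42
eef_pos: [0.6647, 0.1264, 0.2085]
tool_rot: [-0.475, 0.473, -0.524, 0.525]
contact_force: [-0.5, -0.4, -0.4]
gripper_width: 0.374
t: 47.17
eef_pos: [0.5436, 0.3281, 0.2055]
tool_rot: [-0.593, 0.595, -0.384, 0.384]
contact_force: [-0.2, -0.8, 0.1]
gripper_width: 0.004
lin [-0.0367, 0.0462, -0.0369] dr [0.1, -65.95, 0.03] tcp [0.5446 0.3272 0.2062] q7 -0.1 F [ 0.8 -0.6  0.3] w -0.002
scoop scene [0.001  0.0019 0.0009] 0.07
scoop top [-0.0006 -0.0009  0.012 ] 0.08
brush scene [-0.0012 -0.0022  0.0188] 0.33
brush top [-0.0042 -0.0103  0.0338] 0.07
scraper scene [0.0014 0.0006 0.0339] 0.13
scraper top [-0.0004 -0.     -0.0033] 0.04
paddle scene [0.0027 0.0028 0.0071] 0.2
paddle top [ 0.0007 -0.0009 -0.0095] 0.09
spanner scene [ 0.0023  0.0027 -0.0108] 0.11
spanner top [ 0.0016  0.0024 -0.0038] 0.24
```

View pics/v10.png

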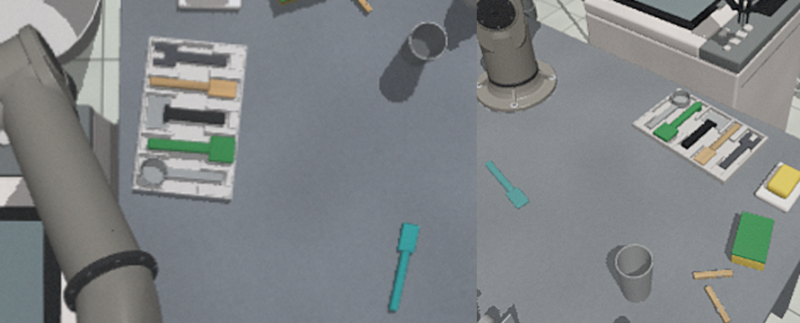

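Four tools fit within about 3 mm of their slots. The brush reads 4–10 mm off towards -y, so I look closely at it.

```bash
python3 -c "
from h import *
a=bot.read_camera('top')[165:215,255:345]
b=bot.read_camera('scene')[185:235,300:390]
cv2.imwrite('pics/v11.png',np.vstack([cv2.resize(x,(540,300),interpolation=cv2.INTER_CUBIC) for x in(a,b)]))
p=(.492,.1434,-1.671)
ms={c:mask(c,'brush') for c in P}
for z in (.004,.01,.016,.022):
  print(z,[(np.round(x-p,4),round(f,3)) for x,f in (fit('brush',k,[p],z) for k in ({'top':ms['top']},{'scene':ms['scene']},ms))])
"
```

```text
0.004 [(array([-0.004 , -0.0088,  0.021 ]), np.float64(0.078)), (array([-0.0007, -0.0017,  0.0055]), np.float64(0.234)), (array([-0.0036, -0.0085,  0.0177]), np.float64(0.177))]
0.01 [(array([-0.0045, -0.0088,  0.0208]), np.float64(0.083)), (array([ 0.0025, -0.0063,  0.0028]), np.float64(0.248)), (array([-0.0032, -0.0085,  0.0173]), np.float64(0.233))]
0.016 [(array([-0.0049, -0.0092,  0.0209]), np.float64(0.089)), (array([ 0.0054, -0.0101, -0.0006]), np.float64(0.262)), (array([-0.0027, -0.0089,  0.0438]), np.float64(0.314))]
0.022 [(array([-0.0053, -0.0091,  0.0229]), np.float64(0.096)), (array([ 0.0099, -0.0145,  0.0149]), np.float64(0.277)), (array([-0.0026, -0.0104,  0.0548]), np.float64(0.418))]
```

View pics/v11.png

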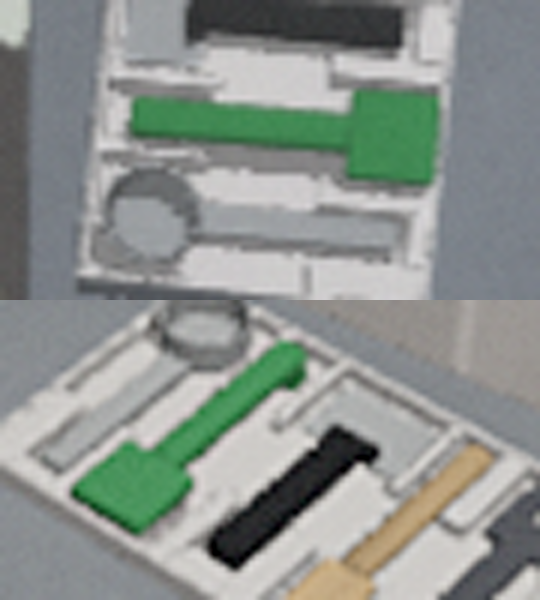

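The brush lies flat in compartment 2, but its head (x≈438) is against the -y end wall (the tray edge is at 448), with all the slack at the tail. I regrasp it and centre it before pressing any keys.

```bash
python3 -c "
from h import *
move(0.4895,0.137,0.205,-1.655)"
```

```text
lin [0.1532, 0.002, -0.1285] dr [-0.0, 29.05, -0.0] tcp [0.5438 0.3295 0.207 ] q7 -0.1 F [-0.5  0.4  0.4] w 0.001
```

```bash
python3 -m crank '[{"linear":[0.153,0,-0.1285],"dr":[0,29,0],"hand":-0.2},{"linear":[0.153,0,-0.1285],"dr":[0,29,0],"hand":-0.2},{"linear":[0.153,0,-0.1285],"dr":[0,29,0],"hand":-0.2},{"linear":[0.153,0,-0.1285],"dr":[0,29,0],"hand":-0.2},{"linear":[0.153,0,-0.1285],"dr":[0,29,0],"hand":-0.2},{"linear":[0.153,0,-0.1285],"dr":[0,29,0],"hand":-0.2},{"linear":[0.153,0,-0.1285],"dr":[0,29,0],"hand":-0.2},{"linear":[0.153,0,-0.1285],"dr":[0,29,0],"hand":-0.2}]'
python3 -m crank '[{"linear":[0,0.04,0],"dr":[0,0,0],"hand":-0.2},{"linear":[0,0.08,0],"dr":[0,0,0],"hand":-0.2},{"linear":[0,0.12,0],"dr":[0,0,0],"hand":-0.2},{"linear":[0,0.15,0],"dr":[0,0,0],"hand":-0.2},{"linear":[0,0.15,0],"dr":[0,0,0],"hand":-0.2},{"linear":[0,0.15,0],"dr":[0,0,0],"hand":-0.2},{"linear":[0,0.15,0],"dr":[0,0,0],"hand":-0.2}]'
python3 -c "
from h import *
move(0.4895,0.137,-0.014,-1.655)"
```

```text
t: 48.63
eef_pos: [0.4897, 0.1381, 0.2073]
tool_rot: [0.479, -0.478, 0.52, -0.52]
contact_force: [-0.9, 0.9, -0.2]
gripper_width: 0.401
t: 49.22
eef_pos: [0.4908, 0.1383, 0.0583]
tool_rot: [-0.48, 0.478, -0.52, 0.52]
contact_force: [-0.7, 0.7, 0.2]
gripper_width: 0.403
lin [0.0015, 0.0723, -0.0013] dr [-0.1, 0.11, -0.05] tcp [0.4908 0.1383 0.0583] q7 -0.23 F [-0.7  0.7  0.2] w 0.403
```

```bash
python3 -m crank '[{"linear":[0.001,0.03,-0.001],"dr":[0,0,0],"hand":-0.2},{"linear":[0.001,0.055,-0.001],"dr":[0,0,0],"hand":-0.2},{"linear":[0.001,0.067,-0.001],"dr":[0,0,0],"hand":-0.2},{"linear":[0.001,0.072,-0.001],"dr":[0,0,0],"hand":-0.2},{"linear":[0.001,0.072,-0.001],"dr":[0,0,0],"hand":-0.2}]'
python3 -m crank '[{"linear":[0,0,0],"dr":[0,0,0],"hand":-1},{"linear":[0,0,0],"dr":[0,0,0],"hand":-1},{"linear":[0,0,0],"dr":[0,0,0],"hand":-1},{"linear":[0,0,0],"dr":[0,0,0],"hand":-1},{"linear":[0,0,0],"dr":[0,0,0],"hand":-1}]' 40
python3 -c "
from h import *
move(0.492,0.1445,-0.009,-1.671)"
```

```text
t: 49.63
eef_pos: [0.4889, 0.1366, -0.0144]
tool_rot: [-0.479, 0.478, -0.52, 0.52]
contact_force: [-0.9, -0.7, 1.0]
gripper_width: 0.401
t: 50.05
eef_pos: [0.4897, 0.1367, -0.0135]
tool_rot: [-0.48, 0.478, -0.52, 0.521]
contact_force: [-1.1, -0.3, 6.9]
gripper_width: 0.241
lin [-0.008, -0.0045, 0.0017] dr [-0.14, 0.95, -0.09] tcp [ 0.4897  0.1367 -0.0135] q7 -0.16 F [-1.1 -0.3  6.9] w 0.241
```

```bash
python3 -m crank '[{"linear":[0,-0.004,0],"dr":[0,0,0],"hand":-1},{"linear":[0,-0.005,0],"dr":[0,0,0],"hand":-1},{"linear":[-0.004,-0.005,0.001],"dr":[0,0.9,0],"hand":-1},{"linear":[-0.0075,-0.005,0.0015],"dr":[0,0.9,0],"hand":-1},{"linear":[-0.0075,-0.005,0.0015],"dr":[0,0.9,0],"hand":-1},{"linear":[-0.0075,-0.003,0.0015],"dr":[0,0.9,0],"hand":-1},{"linear":[-0.0075,0,0.0015],"dr":[0,0.9,0],"hand":-1},{"linear":[-0.0075,0,0.0015],"dr":[0,0.9,0],"hand":-1}]'
python3 -m crank '[{"linear":[0,0,0],"dr":[0,0,0],"hand":-0.2},{"linear":[0,0,0],"dr":[0,0,0],"hand":-0.2},{"linear":[0,0,0],"dr":[0,0,0],"hand":-0.2},{"linear":[0,-0.02,0],"dr":[0,0,0],"hand":-0.2},{"linear":[0,-0.05,0],"dr":[0,0,0],"hand":-0.2},{"linear":[0,-0.09,0],"dr":[0,0,0],"hand":-0.2},{"linear":[0,-0.13,0],"dr":[0,0,0],"hand":-0.2},{"linear":[0,-0.17,0],"dr":[0,0,0],"hand":-0.2},{"linear":[0,-0.21,0],"dr":[0,0,0],"hand":-0.2},{"linear":[0,-0.22,0],"dr":[0,0,0],"hand":-0.2}]'
python3 -c "
from h import *
move(0.4955,0.3456,0.19,-1.671)"
```

```text
t: 50.72
eef_pos: [0.4905, 0.144, -0.0139]
tool_rot: [0.475, -0.474, 0.525, -0.524]
contact_force: [-5.8, -0.5, 18.2]
gripper_width: 0.244
t: 51.55
eef_pos: [0.4936, 0.1442, 0.2107]
tool_rot: [-0.477, 0.471, -0.524, 0.525]
contact_force: [0.6, 0.3, 0.1]
gripper_width: 0.398
lin [-0.2005, 0.0216, -0.0184] dr [-0.42, 0.01, -0.29] tcp [0.4936 0.1442 0.2107] q7 -0.38 F [0.6 0.3 0.1] w 0.398
```

```bash
python3 -m crank '[{"linear":[-0.2,0,-0.018],"dr":[0,0,0],"hand":-1},{"linear":[-0.2,0,-0.018],"dr":[0,0,0],"hand":-1},{"linear":[-0.2,0,-0.018],"dr":[0,0,0],"hand":-1},{"linear":[-0.2,0,-0.018],"dr":[0,0,0],"hand":-1},{"linear":[-0.2,0,-0.018],"dr":[0,0,0],"hand":-1},{"linear":[-0.2,0,-0.018],"dr":[0,0,0],"hand":-1},{"linear":[-0.2,0,-0.018],"dr":[0,0,0],"hand":-1}]'
python3 -c "
from h import *
a=bot.read_camera('top')[165:215,255:345]
b=bot.read_camera('scene')[185:235,300:390]
cv2.imwrite('pics/v12.png',np.vstack([cv2.resize(x,(540,300),interpolation=cv2.INTER_CUBIC) for x in(a,b)]))
p=(.492,.1434,-1.671)
ms={c:mask(c,'brush') for c in P}
for z in (.004,.012):
  print(z,[(np.round(x-p,4),round(f,3)) for x,f in (fit('brush',k,[p],z) for k in ({'top':ms['top']},{'scene':ms['scene']},ms))])
move(0.4955,0.3456,0.15,-1.671)
"
```

```text
t: 52.13
eef_pos: [0.4911, 0.3467, 0.2036]
tool_rot: [0.475, -0.476, 0.523, -0.523]
contact_force: [0.4, -0.9, -0.4]
gripper_width: 0.002
0.004 [(array([-0.0016, -0.0021, -0.002 ]), np.float64(0.041)), (array([ 0.0005,  0.0031, -0.0166]), np.float64(0.201)), (array([-0.0011, -0.0013, -0.009 ]), np.float64(0.132))]
0.012 [(array([-0.0023, -0.0021, -0.0015]), np.float64(0.044)), (array([ 0.0047, -0.0022, -0.0172]), np.float64(0.216)), (array([-0.0006, -0.0019, -0.0099]), np.float64(0.215))]
lin [-0.0035, 0.0548, 0.0024] dr [0.01, -0.09, 0.05] tcp [0.4928 0.3424 0.2048] q7 -0.66 F [0.1 0.1 0.1] w 0.004
```

View pics/v12.png

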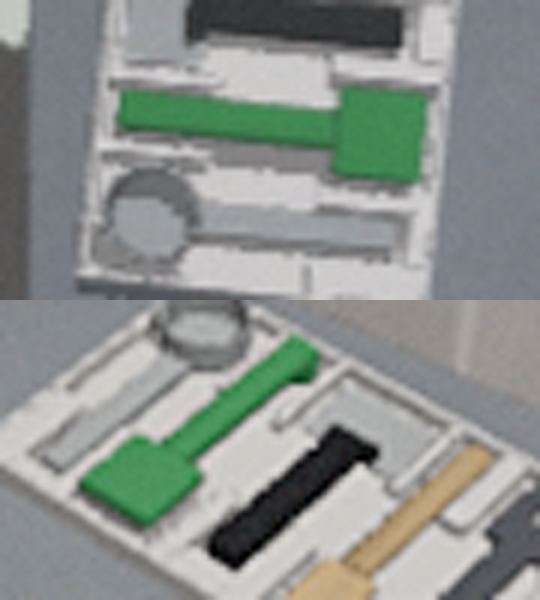

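The brush is now centred (2 mm off in the top fit, well inside its pocket). Now the power key.

```bash
python3 -m crank '[{"linear":[-0.003,0.02,0.002],"dr":[0,0,0],"hand":-1},{"linear":[-0.003,0.05,0.002],"dr":[0,0,0],"hand":-1},{"linear":[-0.003,0.075,0.002],"dr":[0,0,0],"hand":-1},{"linear":[-0.003,0.075,0.002],"dr":[0,0,0],"hand":-1},{"linear":[-0.003,0.075,0.002],"dr":[0,0,0],"hand":-1}]'
for i in 1 2 3; do python3 -m crank '[{"linear":[0,0.003,0],"dr":[0,0,0],"hand":-1},{"linear":[0,0.003,0],"dr":[0,0,0],"hand":-1}]' | grep -E "pos|force"; done
python3 -c "
from h import *
move(0.4955,0.3456,0.11,-1.671)
print(bot.camera_params('scene') and proj('scene',[.4955,.3456,.146]))"
```

```text
t: 52.75
eef_pos: [0.4943, 0.3454, 0.1295]
tool_rot: [-0.473, 0.475, -0.524, 0.525]
contact_force: [0.6, 0.4, 0.2]
gripper_width: 0.001
eef_pos: [0.4957, 0.3473, 0.1285]
contact_force: [-1.0, -0.1, -1.3]
eef_pos: [0.495, 0.3474, 0.1247]
contact_force: [-0.5, -0.1, -0.4]
eef_pos: [0.4944, 0.3472, 0.1209]
contact_force: [-0.3, -0.2, -0.0]
lin [0.0015, 0.0109, 0.0012] dr [0.01, 0.07, -0.0] tcp [0.4944 0.3472 0.1209] q7 -0.62 F [-0.3 -0.2 -0. ] w -0.002
[[370.35299256 144.94048069]]
```

```bash
python3 -m crank '[{"linear":[0.0015,0.002,0.001],"dr":[0,0,0],"hand":-1},{"linear":[0.0015,0.002,0.001],"dr":[0,0,0],"hand":-1}]' | grep -E "pos|force"
for i in 1 2 3; do python3 -m crank '[{"linear":[0,0.002,0],"dr":[0,0,0],"hand":-1},{"linear":[0,0.002,0],"dr":[0,0,0],"hand":-1},{"linear":[0,0.002,0],"dr":[0,0,0],"hand":-1}]' | grep -E "pos|force"; done
```

```text
eef_pos: [0.4955, 0.3451, 0.1187]
contact_force: [0.2, 0.5, 0.3]
eef_pos: [0.4954, 0.3455, 0.1168]
contact_force: [-0.2, -0.4, 0.7]
eef_pos: [0.4953, 0.3455, 0.1148]
contact_force: [0.8, -0.9, -0.4]
eef_pos: [0.4954, 0.3456, 0.1129]
contact_force: [0.2, 0.3, -0.2]
```

```bash
for i in 1 2 3 4; do python3 -m crank '[{"linear":[0,0.001,0],"dr":[0,0,0],"hand":-1},{"linear":[0,0.0015,0],"dr":[0,0,0],"hand":-1},{"linear":[0,0.0015,0],"dr":[0,0,0],"hand":-1}]' | grep -E "pos|force"; done
```

```text
eef_pos: [0.4954, 0.3456, 0.1114]
contact_force: [0.0, 0.3, 0.4]
eef_pos: [0.4954, 0.3456, 0.1099]
contact_force: [-0.9, -0.4, -0.1]
eef_pos: [0.4954, 0.3455, 0.1083]
contact_force: [-0.2, 0.0, -0.1]
eef_pos: [0.4953, 0.3455, 0.1068]
contact_force: [-1.1, 0.1, 0.3]
```

```bash
for i in 1 2 3 4; do python3 -m crank '[{"linear":[0,0.001,0],"dr":[0,0,0],"hand":-1},{"linear":[0,0.0015,0],"dr":[0,0,0],"hand":-1},{"linear":[0,0.0015,0],"dr":[0,0,0],"hand":-1}]' | grep -E "pos|force"; done
```

```text
eef_pos: [0.4953, 0.3456, 0.1053]
contact_force: [-0.3, -0.2, 0.0]
eef_pos: [0.4954, 0.3456, 0.104]
contact_force: [0.6, 0.8, 0.3]
eef_pos: [0.4955, 0.3456, 0.1026]
contact_force: [-0.8, -0.2, 2.2]
eef_pos: [0.4955, 0.3456, 0.1011]
contact_force: [-1.6, -0.3, 3.5]
```

```bash
for i in 1 2 3; do python3 -m crank '[{"linear":[0,0.001,0],"dr":[0,0,0],"hand":-1},{"linear":[0,0.0015,0],"dr":[0,0,0],"hand":-1},{"linear":[0,0.0015,0],"dr":[0,0,0],"hand":-1}]' | grep -E "pos|force"; done
```

```text
eef_pos: [0.4955, 0.3457, 0.0996]
contact_force: [-1.4, -1.6, 4.5]
eef_pos: [0.4955, 0.3457, 0.0988]
contact_force: [-2.9, -2.1, 10.6]
eef_pos: [0.4956, 0.3457, 0.0985]
contact_force: [-5.9, -4.0, 20.4]
```

Power is fully down (a hard stop at reading 0.0988, key travel ~5 mm). Releasing and moving to programme.

```bash
python3 -m crank '[{"linear":[0,-0.02,0],"dr":[0,0,0],"hand":-1},{"linear":[0,-0.03,0],"dr":[0,0,0],"hand":-1},{"linear":[0,-0.03,0],"dr":[0,0,0],"hand":-1},{"linear":[-0.02,-0.03,-0.002],"dr":[0,0,0],"hand":-1},{"linear":[-0.04,-0.03,-0.004],"dr":[0,0,0],"hand":-1},{"linear":[-0.04,-0.03,-0.004],"dr":[0,0,0],"hand":-1},{"linear":[-0.04,-0.03,-0.004],"dr":[0,0,0],"hand":-1},{"linear":[-0.04,-0.03,-0.004],"dr":[0,0,0],"hand":-1},{"linear":[-0.04,-0.03,-0.004],"dr":[0,0,0],"hand":-1}]'
python3 -c "
from h import *
move(0.4956,0.3857,0.105,-1.671)"
```

```text
t: 57.67
eef_pos: [0.4955, 0.3844, 0.1259]
tool_rot: [-0.474, 0.475, -0.524, 0.525]
contact_force: [0.9, 0.1, -0.4]
gripper_width: 0.006
lin [-0.0013, 0.0209, -0.0001] dr [0.02, -0.01, 0.07] tcp [0.4955 0.3844 0.1259] q7 -0.67 F [ 0.9  0.1 -0.4] w 0.006
```

```bash
python3 -m crank '[{"linear":[-0.001,0.01,0],"dr":[0,0,0],"hand":-1},{"linear":[-0.001,0.02,0],"dr":[0,0,0],"hand":-1},{"linear":[-0.001,0.023,0],"dr":[0,0,0],"hand":-1},{"linear":[-0.001,0.025,0],"dr":[0,0,0],"hand":-1},{"linear":[-0.001,0.0265,0],"dr":[0,0,0],"hand":-1},{"linear":[-0.001,0.0265,0],"dr":[0,0,0],"hand":-1},{"linear":[-0.001,0.0265,0],"dr":[0,0,0],"hand":-1}]' | grep -E "pos|force"
for i in 1 2; do python3 -m crank '[{"linear":[0,0.001,0],"dr":[0,0,0],"hand":-1},{"linear":[0,0.0015,0],"dr":[0,0,0],"hand":-1},{"linear":[0,0.0015,0],"dr":[0,0,0],"hand":-1}]' | grep -E "pos|force"; done
```

```text
eef_pos: [0.4955, 0.3864, 0.1002]
contact_force: [-1.7, -2.6, 4.4]
eef_pos: [0.4957, 0.3867, 0.0989]
contact_force: [-2.5, -3.1, 4.8]
eef_pos: [0.4958, 0.3868, 0.0987]
contact_force: [-4.8, -4.5, 15.0]
```

```bash
python3 -m crank '[{"linear":[0,-0.02,0],"dr":[0,0,0],"hand":-1},{"linear":[0,-0.03,0],"dr":[0,0,0],"hand":-1},{"linear":[0,-0.03,0],"dr":[0,0,0],"hand":-1},{"linear":[-0.02,-0.03,-0.002],"dr":[0,0,0],"hand":-1},{"linear":[-0.0395,-0.03,-0.004],"dr":[0,0,0],"hand":-1},{"linear":[-0.0395,-0.03,-0.004],"dr":[0,0,0],"hand":-1},{"linear":[-0.0395,-0.03,-0.004],"dr":[0,0,0],"hand":-1},{"linear":[-0.0395,-0.03,-0.004],"dr":[0,0,0],"hand":-1},{"linear":[-0.0395,-0.03,-0.004],"dr":[0,0,0],"hand":-1}]' | grep -E "pos|force"
python3 -m crank '[{"linear":[0,0.01,0],"dr":[0,0,0],"hand":-1},{"linear":[0,0.02,0],"dr":[0,0,0],"hand":-1},{"linear":[0,0.024,0],"dr":[0,0,0],"hand":-1},{"linear":[0,0.026,0],"dr":[0,0,0],"hand":-1},{"linear":[0,0.0275,0],"dr":[0,0,0],"hand":-1},{"linear":[0,0.0275,0],"dr":[0,0,0],"hand":-1},{"linear":[0,0.0275,0],"dr":[0,0,0],"hand":-1}]' | grep -E "pos|force"
for i in 1 2; do python3 -m crank '[{"linear":[0,0.001,0],"dr":[0,0,0],"hand":-1},{"linear":[0,0.0015,0],"dr":[0,0,0],"hand":-1},{"linear":[0,0.0015,0],"dr":[0,0,0],"hand":-1}]' | grep -E "pos|force"; done
```

```text
eef_pos: [0.4957, 0.4252, 0.1265]
contact_force: [0.6, 0.4, 0.4]
eef_pos: [0.4955, 0.4261, 0.0997]
contact_force: [-1.3, -2.8, 4.5]
eef_pos: [0.4957, 0.4265, 0.0988]
contact_force: [-3.0, -3.5, 7.7]
eef_pos: [0.4957, 0.4265, 0.0987]
contact_force: [-6.2, -6.1, 17.2]
```

```bash
python3 -m crank '[{"linear":[0,-0.02,0],"dr":[0,0,0],"hand":-1},{"linear":[0,-0.03,0],"dr":[0,0,0],"hand":-1},{"linear":[0,-0.03,0],"dr":[0,0,0],"hand":-1},{"linear":[-0.02,-0.03,-0.002],"dr":[0,0,0],"hand":-1},{"linear":[-0.0395,-0.03,-0.004],"dr":[0,0,0],"hand":-1},{"linear":[-0.0395,-0.03,-0.004],"dr":[0,0,0],"hand":-1},{"linear":[-0.0395,-0.03,-0.004],"dr":[0,0,0],"hand":-1},{"linear":[-0.0395,-0.03,-0.004],"dr":[0,0,0],"hand":-1},{"linear":[-0.0395,-0.03,-0.004],"dr":[0,0,0],"hand":-1}]' | grep -E "pos|force"
python3 -m crank '[{"linear":[0,0.01,0],"dr":[0,0,0],"hand":-1},{"linear":[0,0.02,0],"dr":[0,0,0],"hand":-1},{"linear":[0,0.024,0],"dr":[0,0,0],"hand":-1},{"linear":[0,0.026,0],"dr":[0,0,0],"hand":-1},{"linear":[0,0.0275,0],"dr":[0,0,0],"hand":-1},{"linear":[0,0.0275,0],"dr":[0,0,0],"hand":-1},{"linear":[0,0.0275,0],"dr":[0,0,0],"hand":-1}]' | grep -E "pos|force"
for i in 1 2; do python3 -m crank '[{"linear":[0,0.001,0],"dr":[0,0,0],"hand":-1},{"linear":[0,0.0015,0],"dr":[0,0,0],"hand":-1},{"linear":[0,0.0015,0],"dr":[0,0,0],"hand":-1}]' | grep -E "pos|force"; done
```

```text
eef_pos: [0.4957, 0.4649, 0.126]
contact_force: [-0.1, -0.6, -0.5]
eef_pos: [0.4953, 0.4655, 0.0993]
contact_force: [-2.2, -2.7, 4.7]
eef_pos: [0.4954, 0.4656, 0.0988]
contact_force: [-3.9, -4.7, 11.4]
eef_pos: [0.4954, 0.4657, 0.0986]
contact_force: [-6.6, -7.1, 19.8]
```

All four keys are pressed. I lift away and check the final state.

```bash
python3 -m crank '[{"linear":[0,-0.03,0],"dr":[0,0,0],"hand":-1},{"linear":[0,-0.06,0],"dr":[0,0,0],"hand":-1},{"linear":[0,-0.1,0],"dr":[0,0,0],"hand":-1},{"linear":[0,-0.1,0],"dr":[0,0,0],"hand":-1},{"linear":[0,-0.1,0],"dr":[0,0,0],"hand":-1}]'
python3 see.py v13
python3 -c "
from h import *
for n,p in dict(scoop=(.4363,.149,1.471),brush=(.492,.1434,-1.671),scraper=(.5507,.1375,1.471),paddle=(.6084,.1317,-1.671),spanner=(.6631,.1262,1.471)).items():
  for c in P:
    m=mask(c,n,proj(c,[p[0],p[1],.01])[0])
    if m is not None: x,f=fit(n,{c:m},[p],.004);print(n,c,np.round(x-p,4),round(f,2))
"
```

```text
t: 62.83
eef_pos: [0.4969, 0.4676, 0.199]
tool_rot: [0.477, -0.472, 0.524, -0.524]
contact_force: [0.3, 0.1, -0.8]
gripper_width: 0.003
scoop scene [ 0.0016 -0.0003 -0.0034] 0.14
scoop top [-0.0005 -0.0004  0.0132] 0.04
brush scene [ 0.0004  0.0042 -0.0198] 0.23
brush top [-0.0017 -0.0011  0.0036] 0.07
scraper scene [0.0026 0.0016 0.0255] 0.08
scraper top [-0.001  -0.0009 -0.0063] 0.13
paddle scene [0.0032 0.0011 0.0345] 0.48
paddle top [ 0.0008 -0.0015 -0.0076] 0.12
spanner scene [ 0.0031  0.0034 -0.0078] 0.22
spanner top [ 0.0006 -0.0008 -0.0106] 0.1
```

View pics/v13.png

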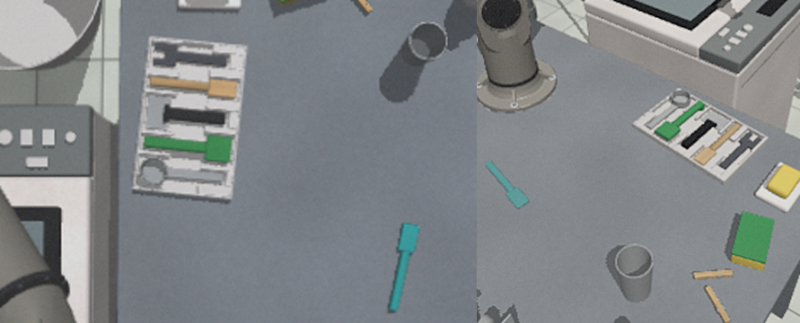

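All five tools lie in their compartments, the tumbler and turquoise paddle are untouched, and the arm is clear. Handing in.

```bash
python3 -c "
from station import bot
print(bot.hand_in())"
```

```text
the job is handed in; nothing more can be done
None
```

All five tools (scoop, brush, scraper, paddle, spanner) are lying flat in their own compartments, heads in the wide ends. I then pressed power, programme, water level and start in that order. The job is handed in at about 63 s of the 210 s, and no verdict was reported.

- **Tools:** The last top-camera fits put every tool within about 2 mm of its slot. The side camera was up to 4–5 mm off, with poorer fits for the paddle and brush, but it also showed every tool in its compartment.
- **Brush:** I had to grasp it twice. The first attempt closed above it because the arm's height reading ran about 30 mm low. It then settled against the end wall of its compartment, so I picked it up again and centred it. Setting it down gave a brief 18 N reading.
- **Keys:** Each one stopped hard after about 5 mm (15–20 N on the last step), then the arm rose clear of it before the next. I judged this by force and height, since the key travel can't be read directly. The arm never went over the delay key.
- **Bystanders:** The tumbler and the turquoise look-alike are where they were. I noticed no tool being knocked during the run.

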